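# Lever the bench grinder onto its front mounting stud

## Robot

A 6-joint arm with a two-finger parallel gripper is mounted at the origin on a cart in front of the work surface, level with it; the furniture and walls round the work are solid. World frame = base frame: x ahead of the robot, y to its left, z up, the work surface at z = 0. Lengths are in m, angles in rad, forces in N, time in s.
With the tool pointing down it reaches from about 0.3 to 0.875 m from the base axis. Payload 6.4 kg.
Tool frame: the origin (TCP) lies between the finger pads; the fingertips stand 19 mm ahead of it and the grasp point (between the pads) is the TCP (ctrl.tips_ahead is the z of the fingertips in the tool frame, in m); z points along the fingers, y is the line along which they close (so a half turn about z gives the same grasp; the last joint's range is limited). The gripper opens to 85 mm and grips with 20 to 120 N. Pads are 22 mm wide; open, the fingers measure 114 mm over their backs; the gripper's body (76 mm by 85 mm) begins 54 mm behind the grasp point. The pads swing forward as they close: fully open they stand 13 mm farther back than shut.
Start: joints at [-1.343, 0.181, 1.607, -0, 1.354, -0.206], TCP at [0.242, -0.522, 0.25] pointing down, gripper open.
Joint ranges: [-2.99, 2.99], [-0.89, 2.07], [0.3, 2.58], [-1.14, 4.28], [0, 2.63], [-3.12, 3.12]. Speed limits (rad/s): [2.57, 2.57, 3.01, 3.14, 3.14, 3.14].

## Interface

Orientations are given as a unit quaternion [w, x, y, z].
In Python, from bench import readout, vision, ctrl gives the robot as it stands.
- The arm moves only by the tool play_rows, never from a script. Its arguments are lists of equal length, an entry for each row: "xyz": the shift along the tool's x, y, z in mm, a list of three; "rot": the turn, a rotation vector about the tool's x, y, z in rad, a list of three; "grip": the opening, from 0 (shut) to 1 (fully open). In form: {"xyz": [[x, y, z], ...], "rot": [[rx, ry, rz], ...], "grip": [grip, ...]}. A call has exactly 10 rows; each row is the pose to reach, as a shift and turn from the pose commanded when the call began, along the tool's axes at that moment; what a row does not reach only later rows make up. A row lasts 1/8 s, in which the tool goes at most 62.5 mm and 10.7 degrees, less where a joint would pass 70% of its speed; a pose out of reach is approached as far as the arm can. A call with a gripper value outside its range is refused whole. The fingers move at their own pace and stop on an object; the grip force is fixed at half the most. Time passes only in rows, so rows that repeat a pose let the fingers close, or fill a call up. It gives the time, the measured TCP pose, the force, the opening and the grip force at its end, in the units of the state.
- readout.get_obs(): the state, without advancing time (a new reading comes with each control period).
- vision.camera(name): name is "scene" or "top" or "wrist"; returns a dict with "color" (384x512x3 uint8, red, green, blue), "depth" (384x512 float32, m along the optical axis (not along the pixel's ray), 0 where there is no reading), "camera_matrix" (3x3 intrinsics, pixels), "extrinsics" (4x4, takes a point from camera to world coordinates); the wrist camera has in their place "hand_eye" (4x4, takes a point from camera to tool coordinates, whose origin is the TCP and whose axes are the flange's). Camera axes: x right, y down, z forward; pixel columns grow to the right and rows downward; lengths in m; the calibration is good to about 2 mm. A picture is of the moment at which its call begins: read the wrist's pose just before it.
- ctrl.hand_in(): hands the job in; it is judged then, once.
The state is a dict: "time_s": time; "q": joint angles; "dq": joint speeds; "joint_efforts": joint torques, N m; "eef_pos": TCP position; "eef_rot": TCP orientation; "wrist_force": force on the tool from outside, world axes, zero at the start; "torque": the same for the moment, N m; "opening": opening from 0.0 (shut) to 1.0 (fully open); "grasp_force": force on a finger pad.
Only numpy, scipy, OpenCV 4.12 (cv2) and the standard library are available. Lean on these libraries where they do the work, as an engineer would, in place of code of your own. Each camera call takes 0.05 s, during which the arm holds its last target. There are 200 camera calls.

## Task

The heavy bench grinder has its rear hole on the rear stud, but its front ear came down beside the front stud. With the pry bar over the steel fulcrum block, lever the front ear up just clear of the stud, swing it across on the bar until its hole is over the stud and let it down gently until it sits fully home, without forcing the bar and never letting the grinder's weight or a hard push come onto that stud. Then draw the bar out from under the ear, lay it down and let go; touch the grinder only with the bar, and leave the other things in place.

Things in the scene. Friction and masses are not known exactly. Their poses are not given: they have to be found in the camera images.
- mount_board: plywood board 250 x 150 x 15 mm, screwed to the worktop, with two fixed studs. Origin on its underside, half-way between the studs; x runs from the front stud to the rear stud, z up (its top is at z = 15 mm). Its front edge is at x = -135 mm. The rear stud, like the front one, stands at x = +72 mm; the grinder's rear hole is over it with 3 mm of play all round.
- front_stud: the front stud: a fixed upright threaded steel stud, 10 mm thick, standing 17 mm above the board's top, its upper 2.5 mm bevelled. Origin at its foot on the board's top (board frame x = -72, y = 0, z = 15 mm), axes as the board's.
- grinder: dark green bench grinder, 5.4 to 7.2 kg, loose, 210 mm tall, 215 mm over its two wheels; base block 100 x 100 mm with a flat ear in front and one behind. Origin in the middle of the base, level with the undersides of its foot pads; -x points to the front ear, z up; its rear hole is at x = +72 mm. Lifted in front, it tilts on its rear pads' edge (x = +50 mm), and it pivots about the rear stud.
- front_hole (a point): centre of the lower mouth of the 16 mm hole in the front ear (grinder frame x = -72, y = 0, z = 9 mm). With the grinder flat it is 9 mm above the board; to pass over the stud's top it must be more than 17 mm above the board; with the ear resting wrongly on the stud it stays at about 17 mm.
- ear_end (a point): middle of the lower edge of the front ear's outer end (grinder frame x = -98, y = 0, z = 9 mm), under which the bar's blade goes; 26 mm beyond the hole's centre. The ear is 34 mm wide and 12 mm thick; its underside is 9 mm above the board when the grinder stands flat.
- fulcrum: loose dark steel block 50 x 90 x 28 mm, 0.9 kg, with a round steel ridge of 11 mm radius along its y axis on top (ridge axis 28 mm above the worktop, its top 39 mm); stands on the worktop in front of the board. Origin at the centre of its underside; x points roughly to the grinder.
- fulcrum_ridge (a point): middle of the top of the fulcrum's ridge, 39 mm above the worktop. The bar's shank lies across the ridge and rocks and slides on it; at the right depth it bears about 100 mm from the tip and 180 mm from the handle's middle.
- pry_bar: loose steel pry bar, 330 mm, 0.42 kg, red handle; it lies across the fulcrum, handle end on the worktop, tip in the air short of the ear. Origin at the handle's middle, x along the shank to the tip, z up. Handle 100 x 25 (y) x 28 mm (z). Shank 12 x 12 mm on the x axis to x = 262 mm, where a flat blade begins, bent up by 0.3 rad: level when the handle end is raised by 0.3 rad.
- bar_grip (a point): middle of the bar's handle, where to hold it (25 mm wide across y).
- bar_tip (a point): middle of the end of the bar's blade, at half its thickness (bar frame x = 278, z = 2 mm). The blade is 16 mm long, 20 mm wide, 5 mm thick; pushed under the ear it goes in 12 to 15 mm until the end of the shank, 12 mm high, meets the ear's end. So it stays short of the stud.
- spanner_17: bystander: steel spanner 230 mm long lying on the worktop.
- masking_tape: bystander: roll of masking tape, 100 mm across.
- tape_measure: bystander: yellow tape measure, 90 mm long.
- screw_jar2: bystander: small jar with a green lid, 60 mm across.
- nut0: bystander: one of the two hexagon nuts for the studs, 17 mm across flats, left on the worktop.
- nut1: bystander: the other hexagon nut.

How it is judged:
By the outcome, as a careful person would: the job done as asked, in the order asked, and still so for the second after the job is handed in, with the robot touching nothing.
It also fails if it takes over 64 s, if anything falls off the work surface, if the arm or the gripper's body presses on something with over 40 N, if the wrist force passes 120 N, or if a joint passes its speed limit or range.

## Working session

There is one attempt and no reset: what is moved stays moved. The work goes in short steps, Python scripts to look and compute and a tool call to move; the robot and the scene stay as the last step left them, time stands still between calls to the robot, and variables do not carry over. Pictures are saved under pics/ and viewed, at most 10 in all, crops included, and the job is handed in when it is done.

Besides the shell and the picture viewer there is one more tool, called after "Call:" by a JSON object that holds its "api" and its "payload", one argument or row to a line. play_rows: Moves the arm, as the interface text tells. Its arguments: {"type":"object","properties":{"xyz":{"type":"array","items":{"type":"array","items":{"type":"number"}}},"rot":{"type":"array","items":{"type":"array","items":{"type":"number"}}},"grip":{"type":"array","items":{"type":"number"}}},"required":["xyz","rot","grip"]}

```bash
mkdir -p pics; cat > h.py <<'E'
import numpy as np, cv2
from bench import readout, vision, ctrl
from scipy.spatial.transform import Rotation as R
def cam(n):
    o=readout.get_obs(); c=vision.camera(n)
    if n=='wrist':
        T=np.eye(4);q=o['eef_rot'];T[:3,:3]=R.from_quat([q[1],q[2],q[3],q[0]]).as_matrix();T[:3,3]=o['eef_pos'];E=T@c['hand_eye']
    else:E=c['extrinsics']
    d=c['depth'];K=c['camera_matrix'];v,u=np.mgrid[:d.shape[0],:d.shape[1]]
    P=np.stack([(u-K[0,2])/K[0,0]*d,(v-K[1,2])/K[1,1]*d,d],-1)@E[:3,:3].T+E[:3,3]
    P[d==0]=np.nan
    return c['color'],P,K,E
def save(n,im,s=1.5): cv2.imwrite('pics/'+n,cv2.resize(im[...,::-1],None,fx=s,fy=s,interpolation=cv2.INTER_CUBIC))
E
python3 - <<'E'
from h import *
for n in ['scene','top']:
    c,P,K,E=cam(n); np.savez(n,c=c,P=P,K=K,E=E); save(n+'.png',c)
    print(n,K[0,0],E.round(3).tolist())
o=readout.get_obs();print(o)
E
```

```text
scene 437.027762440899 [[0.305, -0.467, 0.83, -0.73], [-0.952, -0.137, 0.273, -0.468], [-0.014, -0.874, -0.486, 0.828], [0.0, 0.0, 0.0, 1.0]]
top 356.7256886961952 [[0.019, -0.988, 0.151, 0.305], [-1.0, -0.019, 0.0, -0.069], [0.002, -0.151, -0.989, 1.56], [0.0, 0.0, 0.0, 1.0]]
{'time_s': 0.1, 'q': array([-1.34330070e+00,  1.81480349e-01,  1.60791026e+00, -6.47426791e-06,
        1.35375634e+00, -2.06329710e-01]), 'dq': array([-3.63697051e-04, -3.05772986e-03, -1.30258784e-03,  1.37744430e-03,
        8.19279304e-05, -1.21807948e-04]), 'joint_efforts': array([ 5.44780255e-05, -4.45882237e+01, -3.52239203e+01, -2.89629133e-04,
        4.09232540e-03, -7.43180152e-06]), 'eef_pos': array([ 0.24159176, -0.52128096,  0.24946546]), 'eef_rot': array([-7.77071452e-04,  9.76566099e-01,  2.15216289e-01, -1.13848456e-05]), 'wrist_force': array([-0.08850005,  0.32306694, -0.02466165]), 'torque': array([ 0.02734609, -0.01249915,  0.00850149]), 'grasp_force': 0.0, 'opening': 1.002064123298593}
```

View pics/scene.png

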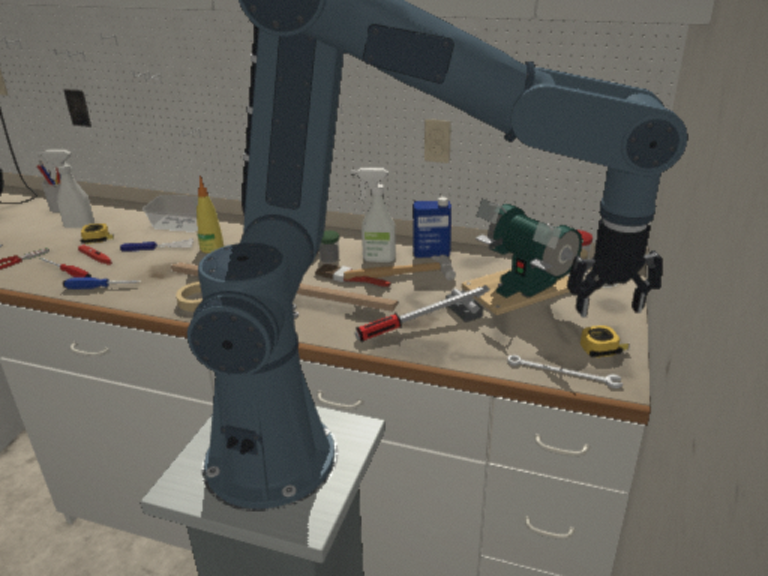

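View pics/top.png

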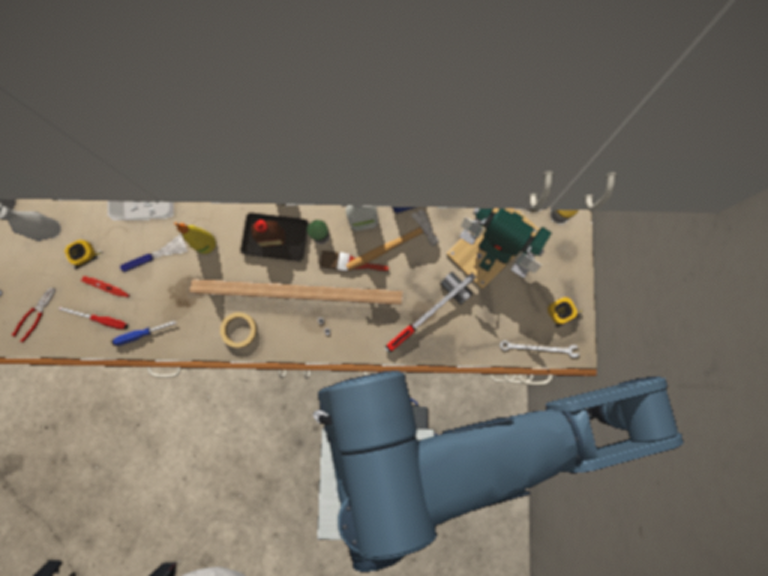

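The scene shows the bar with its handle at the lower left (scene px 380,328), the fulcrum at 465,305 and the grinder's board at 520,290. In the top view the handle is at 400,337, the ridge at 457,288 and the ear at about 475,278.

```bash
python3 - <<'E'
from h import *
for n,(u0,v0,u1,v1) in {'top':(250,205,285,240),'scene':(230,205,275,232)}.items():
    z=np.load(n+'.npz');c=z['c'].astype(int);P=z['P']
    m=np.zeros(c.shape[:2],bool);m[v0:v1,u0:u1]=1
    m&=(c[...,0]>110)&(c[...,0]>2*c[...,1])
    Q=P[m];Q=Q[~np.isnan(Q).any(1)];print(n,len(Q),Q.mean(0).round(4),np.percentile(Q,[3,97],axis=0).round(3).tolist())
    w,V=np.linalg.eigh(np.cov(Q[:,:2].T));print(V[:,1],np.arctan2(V[1,1],V[0,1]))
z=np.load('top.npz')
for u,v in [(267,225),(285,210),(305,192),(312,186),(318,181),(330,165)]: print(u,v,z['P'][v,u].round(3),z['c'][v,u])
print(vision.camera('wrist')['hand_eye'].round(3).tolist(), vision.camera('wrist')['camera_matrix'][0,0])
E
```

```text
top 101 [ 0.4067 -0.0588  0.0303] [[0.376, -0.091, 0.003], [0.437, -0.026, 0.04]]
[-0.67055128  0.74186318] 2.3057479638376224
scene 96 [ 0.4022 -0.0616  0.0299] [[0.372, -0.094, 0.02], [0.435, -0.029, 0.038]]
[-0.69680267  0.71726288] 2.3417264277856464
267 225 [ 0.407 -0.061  0.034] [99 37 36]
285 210 [ 0.472 -0.137  0.036] [160 157 157]
305 192 [ 0.549 -0.221  0.054] [161 159 159]
312 186 [ 0.575 -0.25   0.056] [157 154 155]
318 181 [ 0.607 -0.283  0.008] [146 118  77]
330 165 [ 0.665 -0.325  0.073] [63 43 32]
[[-0.0, -0.946, -0.326, 0.083], [1.0, -0.0, -0.0, -0.0], [-0.0, -0.326, 0.946, -0.124], [0.0, 0.0, 0.0, 1.0]] 266.1807942035645
```

```bash
cat >> h.py <<'E'
def ori(yaw,tilt):
    "tool x toward yaw, z down, then tilted so that z leans toward +x heading by tilt"
    u=np.array([np.cos(yaw),np.sin(yaw),0]);k=np.array([0,0,1.]);z=np.sin(tilt)*u-np.cos(tilt)*k;x=np.cos(tilt)*u+np.sin(tilt)*k
    return np.stack([x,np.cross(z,x),z],1)
def pose():
    o=readout.get_obs();q=o['eef_rot'];return R.from_quat([q[1],q[2],q[3],q[0]]).as_matrix(),np.array(o['eef_pos']),o
def rel(p,Rm,p0=None,R0=None):
    a,b,_=pose()
    R0=a if R0 is None else R0;p0=b if p0 is None else p0
    print('xyz',(R0.T@(np.array(p)-p0)*1000).round(1).tolist(),'rot',R.from_matrix(R0.T@Rm).as_rotvec().round(3).tolist())
E
python3 -c "
from h import *
rel([.555,-.23,.21],ori(-.85,.6))"
```

```text
xyz [406.8, -132.7, 40.0] rot [-0.385, 0.515, 1.243]
```

Call:
{"api": "play_rows", "payload": {
  "xyz": [
    [41,-13,4],
    [82,-27,8],
    [123,-40,12],
    [164,-53,16],
    [205,-66,20],
    [246,-80,24],
    [287,-93,28],
    [328,-106,32],
    [369,-120,36],
    [407,-133,40]
  ],
  "rot": [
    [-0.04,0.05,0.125],
    [-0.08,0.1,0.25],
    [-0.12,0.155,0.375],
    [-0.155,0.21,0.5],
    [-0.19,0.26,0.62],
    [-0.23,0.31,0.75],
    [-0.27,0.36,0.87],
    [-0.31,0.41,1.0],
    [-0.35,0.465,1.12],
    [-0.385,0.515,1.243]
  ],
  "grip": [1,1,1,1,1,1,1,1,1,1]
}}

```text
time_s: 1.45
eef_pos: [0.5344, -0.2497, 0.2114]
eef_rot: [0.119, 0.891, -0.361, 0.249]
wrist_force: [-0.4, -0.7, -0.6]
opening: 0.999
grasp_force: 0.0
```

```bash
python3 -c "
from h import *
a,b,o=pose();print(b,R.from_matrix(a.T@ori(-.85,.6)).as_rotvec(),o['q'])
c,P,K,E=cam('wrist');np.savez('w1',c=c,P=P,K=K,E=E);save('w1.png',c)"
```

```text
[ 0.53443504 -0.24967883  0.21144636] [-0.01183432  0.03998676  0.07753176] [-0.5666899  -0.01125728  1.99773905 -0.23908618  0.62479625  1.92977497]
```

View pics/w1.png

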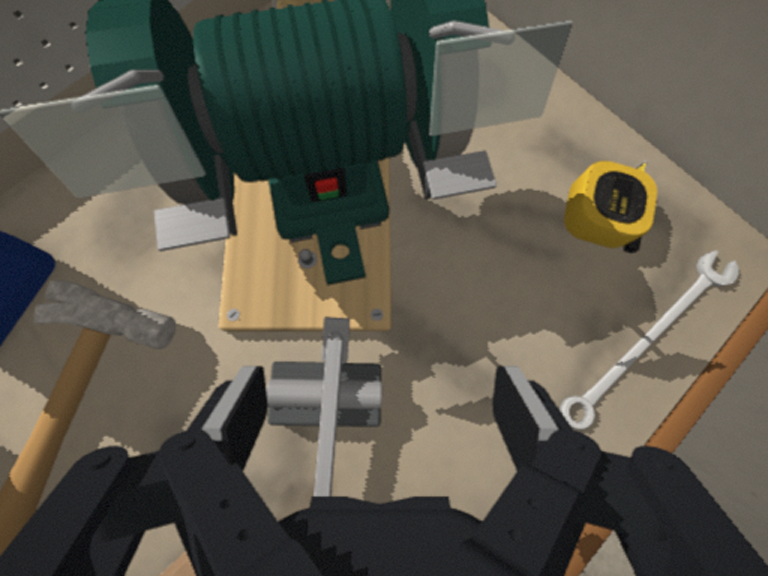

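The wrist view shows (1.5x px) the stud at 306,256, the ear's hole at 341,251, the ear end at 345,280, the bar tip at about 337,318, the ridge at 325,393 and the board's front edge from 220,328 to 391,328.

```bash
cat >> h.py <<'E'
def ray(K,E,uv,z):
    d=E[:3,:3]@np.array([(uv[0]-K[0,2])/K[0,0],(uv[1]-K[1,2])/K[1,1],1]);o=E[:3,3];return o+d*(z-o[2])/d[2]
E
python3 - <<'E'
from h import *
z=np.load('w1.npz');K,E,P=z['K'],z['E'],z['P']
for n,u,v,h in [('stud top',306,255,.032),('hole top',341,251,.036),('earL',328,283,.036),('earR',364,277,.036),('earRoot L',318,237,.036),('earRoot R',353,231,.036),('brdL',219,329,.015),('brdR',391,329,.015),('screwL',235,315,.015),('screwR',377,314,.015),('tipL',325,319,.05),('tipR',349,318,.05),('shank',331,360,.06),('shank2',323,490,.04),('ridgeL',270,393,.039),('ridgeR',381,391,.039)]:
    a=(int(round(v/1.5)),int(round(u/1.5)))
    print(n,ray(K,E,(u/1.5,v/1.5),h).round(4),P[a].round(4))
c=z['c'];save('w1c.png',c[140:290,130:280],4)
E
```

```text
stud top [ 0.6514 -0.2859  0.032 ] [ 0.6512 -0.2859  0.0325]
hole top [ 0.6321 -0.3092  0.036 ] [ 0.639  -0.3132  0.0138]
earL [ 0.6193 -0.2822  0.036 ] [ 0.6208 -0.2831  0.027 ]
earR [ 0.6021 -0.3073  0.036 ] [ 0.6054 -0.311   0.0149]
earRoot L [ 0.6549 -0.3037  0.036 ] [ 0.6547 -0.3036  0.0365]
earRoot R [ 0.6381 -0.329   0.036 ] [ 0.6387 -0.3289  0.0348]
brdL [ 0.6595 -0.1899  0.015 ] [ 0.6602 -0.19    0.014 ]
brdR [ 0.5563 -0.2954  0.015 ] [ 0.557  -0.298  -0.0006]
screwL [ 0.6593 -0.2074  0.015 ] [ 0.6588 -0.2078  0.0156]
screwR [ 0.5742 -0.2959  0.015 ] [ 0.5746 -0.2957  0.0166]
tipL [ 0.5964 -0.2594  0.05  ] [ 0.5949 -0.2593  0.0552]
tipR [ 0.5839 -0.2733  0.05  ] [ 0.5882 -0.2762  0.0163]
shank [ 0.5691 -0.2415  0.06  ] [ 0.5694 -0.2416  0.0543]
shank2 [ 0.5064 -0.1725  0.04  ] [ 0.5066 -0.1725  0.042 ]
ridgeL [ 0.5857 -0.1903  0.039 ] [ 0.5857 -0.1902  0.0387]
ridgeR [ 0.5264 -0.2523  0.039 ] [ 0.5242 -0.2523 -0.0021]
```

View pics/w1c.png

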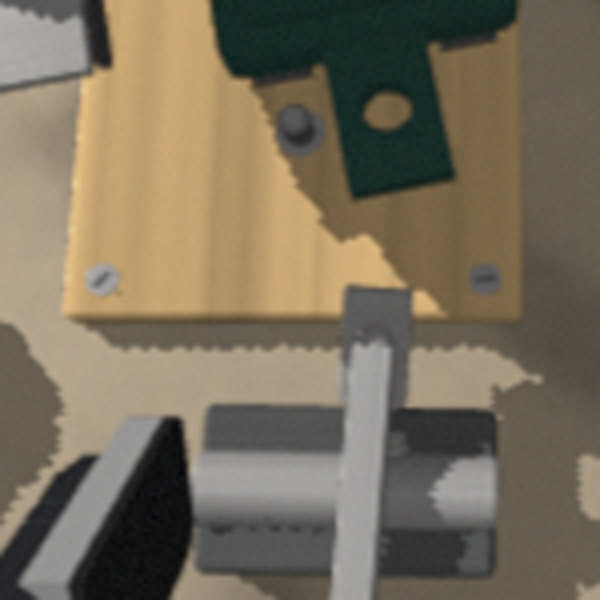

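Crop: stud top at 297,120, hole at 388,111, ear end 352,197 to 453,180, blade tip about 377,290. The hole is about 30 mm to the board's −y side of the stud, and the ear must swing about symmetrically across the fulcrum's middle. Next I grasp the handle.

```bash
python3 -c "
from h import *
Rm=ori(-.836,.5);g=np.array([.4056,-.062,.030]);h=g-.09*Rm[:,2]
rel(h,Rm); rel(g,Rm,h,Rm)"
```

```text
xyz [-279.0, -44.2, -56.1] rot [-0.002, -0.06, 0.058]
xyz [0.0, 0.0, 90.0] rot [0.0, 0.0, 0.0]
```

Call:
{"api": "play_rows", "payload": {
  "xyz": [
    [-35,-5.5,-7],
    [-70,-11,-14],
    [-105,-16.5,-21],
    [-140,-22,-28],
    [-175,-27.5,-35],
    [-210,-33,-42],
    [-245,-39,-49],
    [-279,-44,-56],
    [-279,-44,-56],
    [-279,-44,-56]
  ],
  "rot": [
    [0,-0.01,0.01],
    [0,-0.02,0.02],
    [0,-0.03,0.03],
    [0,-0.04,0.04],
    [0,-0.05,0.05],
    [0,-0.06,0.058],
    [0,-0.06,0.058],
    [0,-0.06,0.058],
    [0,-0.06,0.058],
    [0,-0.06,0.058]
  ],
  "grip": [1,1,1,1,1,1,1,1,1,1]
}}

```text
time_s: 2.75
eef_pos: [0.3732, -0.0356, 0.1108]
eef_rot: [0.101, 0.888, -0.388, 0.226]
wrist_force: [1.2, -0.3, 0.5]
opening: 1.004
grasp_force: 0.0
```

```bash
python3 -c "
from h import *
Rm=ori(-.836,.5);g=np.array([.4056,-.062,.030]);h=g-.09*Rm[:,2]
print(pose()[1:]);rel(h,Rm); rel(g,Rm)
c,P,K,E=cam('wrist');save('w2.png',c);np.savez('w2',c=c,P=P,K=K,E=E)
m=(c[...,0].astype(int)>90)&(c[...,0]>2.0*c[...,1]);Q=P[m];Q=Q[~np.isnan(Q).any(1)];Q=Q[np.linalg.norm(Q[:,:2]-[.4056,-.062],axis=1)<.075];print(len(Q),Q.mean(0),np.percentile(Q,[2,98],axis=0))"
```

```text
(array([ 0.37316512, -0.03559228,  0.11081425]), {'time_s': 2.75, 'q': array([-0.17524008, -0.26672417,  2.44009377, -0.52252723,  0.62677592,
        2.59478422]), 'dq': array([-0.01460337,  0.00319339, -0.01597851, -0.00281378,  0.00146984,
        0.00609119]), 'joint_efforts': array([ 5.63637223e-01, -1.53127813e+01, -2.79684663e+01, -1.10878866e+00,
       -1.06621653e+00,  1.53486460e-02]), 'eef_pos': array([ 0.37316512, -0.03559228,  0.11081425]), 'eef_rot': array([ 0.10086679,  0.88776038, -0.38829851,  0.22568046]), 'wrist_force': array([ 1.23731995, -0.25782489,  0.46193057]), 'torque': array([0.15983722, 0.09516391, 0.01323424]), 'grasp_force': 0.0, 'opening': 1.0035991590176858})
xyz [-2.4, -6.4, 0.8] rot [-0.002, 0.0, 0.011]
xyz [-2.4, -6.2, 90.8] rot [-0.002, 0.0, 0.011]
1923 [ 0.40668116 -0.05782977  0.03249421] [[ 0.37511512 -0.09238172  0.02643602]
 [ 0.43896099 -0.02371736  0.03859391]]
```

View pics/w2.png

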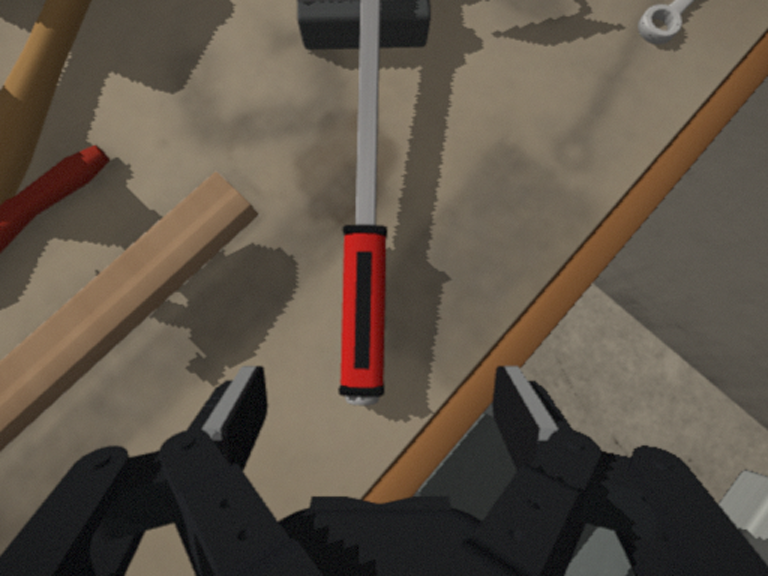

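Wrist view: handle (red) runs from 364,228 to 361,395, with the fingers at 240 and 520; the handle lies between them, ready to be gripped.

```bash
python3 -c "
from h import *
Rm=ori(-.836,.5);g=np.array([.4065,-.060,.030])
rel(g,Rm)"
```

```text
xyz [-3.5, -8.4, 90.3] rot [-0.001, 0.0, 0.01]
```

Call:
{"api": "play_rows", "payload": {
  "xyz": [
    [-1,-3,20],
    [-2,-6,40],
    [-3,-8,60],
    [-3.5,-8.4,80],
    [-3.5,-8.4,90],
    [-3.5,-8.4,90],
    [-3.5,-8.4,90],
    [-3.5,-8.4,90],
    [-3.5,-8.4,90],
    [-3.5,-8.4,90]
  ],
  "rot": [
    [0,0,0.01],
    [0,0,0.01],
    [0,0,0.01],
    [0,0,0.01],
    [0,0,0.01],
    [0,0,0.01],
    [0,0,0.01],
    [0,0,0.01],
    [0,0,0.01],
    [0,0,0.01]
  ],
  "grip": [1,1,1,1,1,1,0,0,0,0]
}}

```text
time_s: 4.05
eef_pos: [0.4054, -0.0593, 0.0299]
eef_rot: [0.1, 0.886, -0.393, 0.226]
wrist_force: [-4.0, 1.9, 9.9]
opening: 0.281
grasp_force: 58.8
```

```bash
python3 -c "
from h import *
a,b,o=pose();print(b,o['wrist_force'],o['torque'],o['opening'],o['grasp_force'],a.round(3).tolist())
c,P,K,E=cam('wrist');save('w3.png',c);np.savez('w3',c=c,P=P,K=K,E=E)"
```

```text
[ 0.40536987 -0.05934627  0.02990289] [-4.00981878  1.89622578  9.91760829] [-0.16127154  0.35145071 -0.08072252] 0.28142006402641756 58.80555868148804 [[0.589, -0.741, 0.321], [-0.651, -0.671, -0.355], [0.479, -0.0, -0.878]]
```

View pics/w3.png

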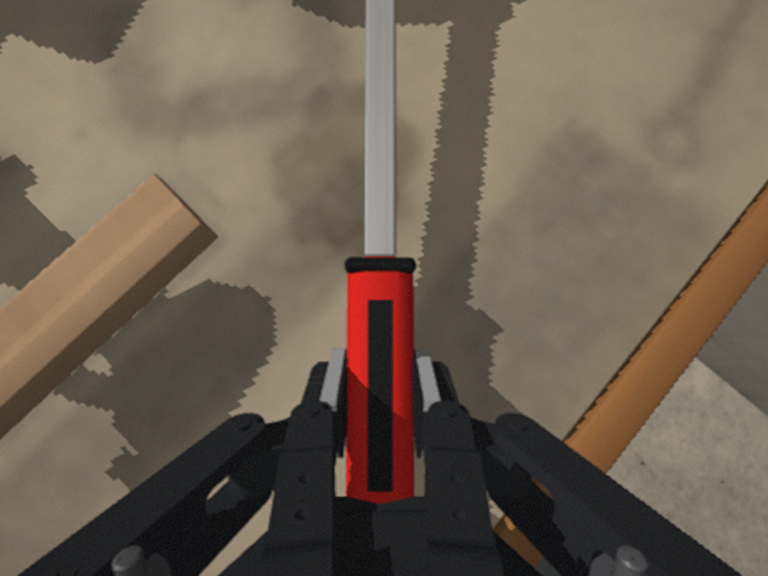

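The bar is gripped: the handle is between the pads with its front band at 379,262, and the shank runs straight up the image at column 380. I fit the bar's pose in the tool frame.

```bash
python3 - <<'E'
from h import *
z=np.load('w3.npz');P,c,K,E=z['P'],z['c'],z['K'],z['E'];a,b,o=pose()
T=(P-b)@a  # tool coords
m=np.zeros(P.shape[:2],bool);m[10:165,248:260]=1
Q=T[m];ok=~np.isnan(Q).any(1);Q=Q[ok];Q=Q[abs(Q[:,2])<.06]
import numpy as np
for k in range(3):
    pz=np.polyfit(Q[:,0],Q[:,2],1);py=np.polyfit(Q[:,0],Q[:,1],1);r=Q[:,2]-np.polyval(pz,Q[:,0]);Q=Q[abs(r)<max(2*np.median(abs(r)),.0008)]
print(len(Q),'slope z',pz,'y',py,r.std())
for v in (172,176,180): print('band',v,T[v,253].round(4))
t=np.array([np.polyval(pz,0.0)])
u=np.array([1,py[0],pz[0]]);u/=np.linalg.norm(u);w=a@u;print('bar dir world',w.round(4),'pitch',np.arcsin(w[2]),'yaw',np.arctan2(w[1],w[0]))
E
```

```text
1418 slope z [0.40267125 0.00492112] y [0.00132759 0.00081957] 0.0004228553771611029
band 172 [0.0465 0.0006 0.0153]
band 176 [0.0449 0.0006 0.0132]
band 180 [0.0425 0.0006 0.0136]
bar dir world [ 0.6658 -0.737   0.1164] pitch 0.11666131181868296 yaw -0.8361539202376267
```

```bash
cat >> h.py <<'E'
# bar in tool
ub=np.array([.9276,.0012,.3736]);ub/=np.linalg.norm(ub);yb=np.array([0,-1.,0]);yb-=ub*(yb@ub);yb/=np.linalg.norm(yb);zb=np.cross(ub,yb)
B=np.stack([ub,yb,zb],1);O=np.array([-.0056,.0005,.0090])
def barR(yaw,p):
    return R.from_euler('ZY',[yaw,-p]).as_matrix()
def tool(tip,yaw,p):
    Rb=barR(yaw,p);o=np.array(tip)-Rb@[.278,0,.002];Rt=Rb@B.T;return o-Rt@O,Rt
def barnow():
    a,b,o=pose();Rb=a@B;org=b+a@O;tip=org+Rb@[.278,0,.002];p=np.arcsin(Rb[2,0]);return tip,np.arctan2(Rb[1,0],Rb[0,0]),p,org
fm=np.array([.556,-.2213]);fx=np.array([.7227,-.691]);fy=np.array([.691,.7227])
stud=np.array([.6514,-.2859]);hole=np.array([.6321,-.3092]);rear=np.array([.7546,-.3864])
def ridge_p(tip,yaw,Q):
    "pitch (nose up +) with bar lying on ridge, passing over Q"
    from scipy.optimize import brentq
    D=np.linalg.norm(np.array(tip)[:2]-Q)/1.0; 
    c=abs(np.cos(yaw-np.arctan2(fx[1],fx[0])))
    def f(p):
        zz=tip[2]-.002*np.cos(p)-np.tan(p)*D
        return zz-(.028+.017/np.cos(p))
    return brentq(f,-.6,.3)
E
python3 - <<'E'
from h import *
print(barnow())
g=np.arctan2(*(rear-hole)[::-1]);gx=np.array([np.cos(g),np.sin(g)]);ee=hole-.026*gx
Q=fm-.002*fy;d=ee-Q;yaw=np.arctan2(d[1],d[0]);print('g',g,'ee',ee,'yaw',yaw,'dist',np.linalg.norm(d))
u=np.array([np.cos(yaw),np.sin(yaw)])
tip0=np.r_[ee-.015*u,.0195];tip1=np.r_[ee+.012*u,.0195]
p1=ridge_p(tip1,yaw,Q);print('p1',p1,tip0,tip1)
# via: raised, then pre-insert
p0=tool(np.r_[ee-.03*u,.035],yaw,-.2)
rel(*p0)
pp=tool(tip0,yaw,p1-.012);rel(*pp,*p0);rel(*tool(tip1,yaw,p1-.012),*pp)
E
```

```text
(array([ 0.58951829, -0.2639611 ,  0.05364156]), np.float64(-0.8361221820854606), np.float64(0.11658511363586209), array([ 0.40458344, -0.05924425,  0.01931784]))
g -0.5623328265467089 ee [ 0.61010365 -0.29533781] yaw -0.9181774396857184 dist 0.0913691111020723
p1 -0.2649297571942999 [ 0.60099461 -0.28342037  0.0195    ] [ 0.61739088 -0.30487176  0.0195    ]
xyz [45.4, -18.7, -53.0] rot [-0.027, -0.316, 0.078]
xyz [21.2, 0.0, -1.1] rot [0.0, -0.077, 0.0]
xyz [26.8, 0.0, 2.9] rot [0.0, 0.0, 0.0]
```

```bash
cat >> h.py <<'E'
def rows(ws,n):
    "ws: list of (tip,yaw,p) waypoints from now; n rows for each; prints rows relative to now"
    t,y,p,_=barnow();a,b,_=pose();cur=(t,y,p);X=[];W=[]
    for w,k in zip(ws,n):
        for i in range(1,k+1):
            f=i/k;q,Rm=tool(np.array(cur[0])*(1-f)+f*np.array(w[0]),cur[1]*(1-f)+f*w[1],cur[2]*(1-f)+f*w[2])
            X.append((a.T@(q-b)*1000).round(1).tolist());W.append(R.from_matrix(a.T@Rm).as_rotvec().round(3).tolist())
        cur=w
    print('"xyz":',X,'\n"rot":',W)
E
python3 - <<'E'
from h import *
ee=np.array([.6101,-.2953]);yaw=-.918;u=np.array([np.cos(yaw),np.sin(yaw)])
t=barnow()
rows([(t[0]+[0,0,.012],t[1],t[2]),(np.r_[ee-.03*u,.048],yaw,-.1),(np.r_[ee-.03*u,.034],yaw,-.24),(np.r_[ee-.015*u,.0195],yaw,-.278)],[2,3,2,3])
E
```

```text
"xyz": [[2.9, -0.0, -5.3], [5.7, -0.0, -10.5], [13.8, -6.4, -22.1], [23.3, -12.9, -33.0], [34.2, -19.1, -42.9], [42.8, -18.8, -52.0], [52.4, -18.5, -60.2], [56.9, -18.0, -56.1], [61.4, -17.5, -51.9], [66.0, -17.0, -47.7]] 
"rot": [[-0.0, -0.0, -0.0], [-0.0, -0.0, -0.0], [-0.012, -0.072, 0.024], [-0.023, -0.144, 0.05], [-0.031, -0.216, 0.076], [-0.028, -0.286, 0.077], [-0.026, -0.356, 0.078], [-0.025, -0.369, 0.078], [-0.025, -0.382, 0.079], [-0.024, -0.394, 0.079]]
```

Call:
{"api": "play_rows", "payload": {
  "xyz": [
    [2.9,0,-5.3],
    [5.7,0,-10.5],
    [13.8,-6.4,-22.1],
    [23.3,-12.9,-33.0],
    [34.2,-19.1,-42.9],
    [42.8,-18.8,-52.0],
    [52.4,-18.5,-60.2],
    [56.9,-18.0,-56.1],
    [61.4,-17.5,-51.9],
    [66.0,-17.0,-47.7]
  ],
  "rot": [
    [0,0,0],
    [0,0,0],
    [-0.012,-0.072,0.024],
    [-0.023,-0.144,0.05],
    [-0.031,-0.216,0.076],
    [-0.028,-0.286,0.077],
    [-0.026,-0.356,0.078],
    [-0.025,-0.369,0.078],
    [-0.025,-0.382,0.079],
    [-0.024,-0.394,0.079]
  ],
  "grip": [0,0,0,0,0,0,0,0,0,0]
}}

```text
time_s: 5.35
eef_pos: [0.4413, -0.0739, 0.1023]
eef_rot: [0.023, 0.896, -0.442, 0.047]
wrist_force: [-1.2, 2.0, 2.7]
opening: 0.279
grasp_force: 59.8
```

```bash
python3 - <<'E'
from h import *
t=barnow();o=pose()[2];print(t,o['wrist_force'],o['torque'],o['opening'])
ee=np.array([.6101,-.2953]);yaw=-.918;u=np.array([np.cos(yaw),np.sin(yaw)])
c,P,K,E=cam('scene');np.savez('s2',c=c,P=P,K=K,E=E)
im=c[165:225,290:360];save('s2.png',im,8)
# bar in tool check by wrist
c,P,K,E=cam('wrist');a,b,_=pose();T=(P-b)@a
for v in (20,60,100,140): 
    print(v,T[v,248:260].mean(0).round(4), (.00492+.4027*T[v,254,0]).round(4))
rows([(np.r_[ee-.003*u,.0195],yaw,-.278),(np.r_[ee+.010*u,.0195],yaw,-.278)],[4,4])
E
```

```text
(array([ 0.60074442, -0.28325294,  0.01804874]), np.float64(-0.9178703843438569), np.float64(-0.27915640698433125), array([ 0.43805893, -0.07054539,  0.09272762])) [-1.19608265  2.01893197  2.65913627] [-0.26675623 -0.21194589 -0.00435924] 0.27856622449821516
20 [0.1262 0.001  0.051 ] 0.0558
60 [0.1047 0.001  0.0435] 0.047
100 [0.0832 0.001  0.0357] 0.0384
140 [0.0619 0.001  0.0276] 0.0299
"xyz": [[2.8, -0.0, 0.1], [5.5, 0.0, 0.2], [8.3, 0.0, 0.3], [11.0, 0.0, 0.4], [14.3, 0.0, 0.7], [17.5, 0.0, 1.1], [20.7, 0.0, 1.4], [24.0, 0.0, 1.8]] 
"rot": [[-0.001, -0.0, -0.0], [-0.001, -0.0, -0.0], [-0.0, -0.0, -0.0], [-0.0, -0.001, -0.001], [-0.0, -0.001, -0.001], [-0.0, -0.001, -0.001], [-0.0, -0.001, -0.001], [-0.0, -0.001, -0.001]]
```

View pics/s2.png

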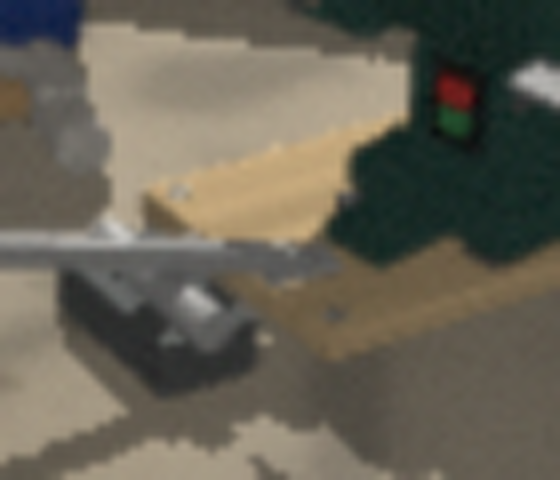

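The scene crop shows the blade end at about 320,262, just before the ear, with the shank bearing on the ridge. The bar pitched slightly in the grip because I set it too shallow there. I raise it clear and refit.

Call:
{"api": "play_rows", "payload": {
  "xyz": [
    [0,0,-5],
    [0,0,-10],
    [0,0,-15],
    [0,0,-15],
    [0,0,-15],
    [0,0,-15],
    [0,0,-15],
    [0,0,-15],
    [0,0,-15],
    [0,0,-15]
  ],
  "rot": [
    [0,0,0],
    [0,0,0],
    [0,0,0],
    [0,0,0],
    [0,0,0],
    [0,0,0],
    [0,0,0],
    [0,0,0],
    [0,0,0],
    [0,0,0]
  ],
  "grip": [0,0,0,0,0,0,0,0,0,0]
}}

```text
time_s: 6.7
eef_pos: [0.4405, -0.0727, 0.1177]
eef_rot: [0.023, 0.895, -0.442, 0.047]
wrist_force: [-0.2, -0.1, -4.7]
opening: 0.284
grasp_force: 59.2
```

```bash
cat >> h.py <<'E'
def fit(verbose=True):
    c,P,K,E=cam('wrist');a,b,o=pose();T=(P-b)@a
    m=np.zeros(P.shape[:2],bool);m[5:165,249:259]=1
    Q=T[m];Q=Q[~np.isnan(Q).any(1)];Q=Q[(abs(Q[:,1])<.006)&(Q[:,2]<.075)&(Q[:,2]>0)]
    for k in range(4):
        pz=np.polyfit(Q[:,0],Q[:,2],1);py=np.polyfit(Q[:,0],Q[:,1],1);r=Q[:,2]-np.polyval(pz,Q[:,0]);Q=Q[abs(r)<max(2*np.median(abs(r)),.0008)]
    # handle front edge: first column row where height jumps off shank line
    col=T[:,251:257].mean(1);h=col[:,2]-np.polyval(pz,col[:,0]);e=[v for v in range(150,200) if h[v]<-.004]
    s=col[e[0]] if e else None
    if verbose: print('fit n',len(Q),pz.round(5),py.round(5),r.std().round(5),'edge',e[:1],s, h[165:185].round(4).tolist())
    return pz,py,s
E
python3 - <<'E'
from h import *
fit();print(pose()[2]['wrist_force'],pose()[2]['torque'],barnow())
z=np.load('w3.npz')
E
```

```text
fit n 1239 [0.37938 0.00505] [0.00161 0.00084] 0.00042 edge [171] [0.04694337 0.00094609 0.01604436] [-0.0003, 0.0003, -0.0001, -0.0004, 0.0004, -0.0011, -0.0068, -0.009, -0.0089, -0.0087, -0.009, -0.0096, -0.0093, -0.009, -0.0089, -0.0084, -0.0085, -0.0082, -0.0086, -0.0086]
[ 0.41899654 -1.34057429 -3.47230856] [ 0.43026665  0.35528964 -0.02987281] (array([ 0.59984092, -0.28213182,  0.0336031 ]), np.float64(-0.9183041506486314), np.float64(-0.27873318963852406), array([ 0.43722929, -0.06932806,  0.10816864]))
```

```bash
cat >> h.py <<'E'
def setbar(ang,yy=.0016,O_=(-.0050,.0008,.0097)):
    global B,O
    ub=np.array([np.cos(ang),yy,np.sin(ang)]);ub/=np.linalg.norm(ub);yb=np.array([0,-1.,0]);yb-=ub*(yb@ub);yb/=np.linalg.norm(yb)
    B=np.stack([ub,yb,np.cross(ub,yb)],1);O=np.array(O_)
setbar(.3625)
E
python3 - <<'E'
from h import *
t=barnow();print(t)
ee=np.array([.6101,-.2953]);yaw=-.918;u=np.array([np.cos(yaw),np.sin(yaw)]);Q=fm-.002*fy
W=[]
for d,z in [(-.015,.034),(-.012,.0195),(-.002,.0195),(.010,.0195)]:
    tip=np.r_[ee+d*u,z];p=ridge_p(tip,yaw,Q)-.02;W.append((tip,yaw,p));print(d,p)
rows(W[:2],[3,3]); rows(W,[3,3,2,2])
E
```

```text
(array([ 0.60080863, -0.28407799,  0.03844316]), np.float64(-0.9187278026770974), np.float64(-0.2583501198726123), array([ 0.43739855, -0.07004173,  0.10753458]))
-0.015 -0.19152779612322995
-0.012 -0.3642250837702295
-0.002 -0.32612591270005786
0.01 -0.2901984419128234
"xyz": [[-2.6, -0.1, 7.2], [-5.1, -0.2, 14.4], [-7.4, -0.4, 21.7], [-1.4, -0.4, 11.7], [5.5, -0.4, 2.0], [13.3, -0.4, -7.3]] 
"rot": [[-0.0, 0.022, -0.0], [-0.0, 0.045, -0.001], [-0.0, 0.067, -0.001], [-0.0, 0.009, -0.001], [-0.0, -0.048, -0.001], [-0.0, -0.106, -0.001]]
"xyz": [[-2.6, -0.1, 7.2], [-5.1, -0.2, 14.4], [-7.4, -0.4, 21.7], [-1.4, -0.4, 11.7], [5.5, -0.4, 2.0], [13.3, -0.4, -7.3], [15.7, -0.4, -2.1], [18.3, -0.4, 3.1], [22.1, -0.4, 8.2], [26.0, -0.3, 13.3]] 
"rot": [[-0.0, 0.022, -0.0], [-0.0, 0.045, -0.001], [-0.0, 0.067, -0.001], [-0.0, 0.009, -0.001], [-0.0, -0.048, -0.001], [-0.0, -0.106, -0.001], [-0.0, -0.087, -0.001], [-0.0, -0.068, -0.001], [-0.0, -0.05, -0.001], [-0.0, -0.032, -0.001]]
```

Call:
{"api": "play_rows", "payload": {
  "xyz": [
    [3,0,-2],
    [6,-0.2,-4],
    [9,-0.3,-5.5],
    [12,-0.4,-6.5],
    [13.3,-0.4,-7.3],
    [13.3,-0.4,-7.3],
    [13.3,-0.4,-7.3],
    [13.3,-0.4,-7.3],
    [13.3,-0.4,-7.3],
    [13.3,-0.4,-7.3]
  ],
  "rot": [
    [0,-0.025,0],
    [0,-0.05,0],
    [0,-0.075,0],
    [0,-0.1,0],
    [0,-0.106,0],
    [0,-0.106,0],
    [0,-0.106,0],
    [0,-0.106,0],
    [0,-0.106,0],
    [0,-0.106,0]
  ],
  "grip": [0,0,0,0,0,0,0,0,0,0]
}}

```text
time_s: 8.0
eef_pos: [0.4483, -0.0823, 0.1264]
eef_rot: [-0.001, 0.897, -0.443, -0.001]
wrist_force: [0.3, 0.3, -3.8]
opening: 0.283
grasp_force: 59.2
```

```bash
python3 - <<'E'
from h import *
pz,_,_=fit(0);setbar(np.arctan(pz[0]));o=pose()[2];print(np.arctan(pz[0]),barnow(),o['wrist_force'],o['torque'])
ee=np.array([.6101,-.2953]);yaw=-.918;u=np.array([np.cos(yaw),np.sin(yaw)]);Q=fm-.002*fy
W=[]
for d,z in [(-.007,.0195),(-.002,.0195),(.004,.0195),(.010,.0195)]:
    tip=np.r_[ee+d*u,z];p=ridge_p(tip,yaw,Q)-.015;W.append((tip,yaw,p))
rows(W,[2,2,2,2])
E
```

```text
0.36245842445693366 (array([ 0.60272785, -0.28585767,  0.01954231]), np.float64(-0.9186323161133081), np.float64(-0.36420014653048277), array([ 0.44464213, -0.07883655,  0.11669765])) [ 0.42666737 -0.29794531 -3.60715016] [ 0.28148476  0.23356534 -0.01453718]
"xyz": [[1.2, 0.0, 3.2], [2.4, 0.0, 6.5], [4.0, 0.0, 8.8], [5.6, 0.1, 11.1], [7.7, 0.1, 13.6], [9.9, 0.1, 16.1], [12.1, 0.1, 18.3], [14.4, 0.1, 20.5]] 
"rot": [[-0.0, 0.013, -0.0], [-0.0, 0.025, -0.001], [-0.0, 0.034, -0.001], [-0.0, 0.043, -0.001], [-0.0, 0.053, -0.001], [-0.0, 0.062, -0.001], [-0.0, 0.071, -0.001], [-0.0, 0.079, -0.001]]
```

Free of contact. Now I insert the blade.

Call:
{"api": "play_rows", "payload": {
  "xyz": [
    [1.2,0,3.2],
    [2.4,0,6.5],
    [4.0,0,8.8],
    [5.6,0.1,11.1],
    [7.7,0.1,13.6],
    [9.9,0.1,16.1],
    [12.1,0.1,18.3],
    [14.4,0.1,20.5],
    [14.4,0.1,20.5],
    [14.4,0.1,20.5]
  ],
  "rot": [
    [0,0.013,0],
    [0,0.025,0],
    [0,0.034,0],
    [0,0.043,0],
    [0,0.053,0],
    [0,0.062,0],
    [0,0.071,0],
    [0,0.079,0],
    [0,0.079,0],
    [0,0.079,0]
  ],
  "grip": [0,0,0,0,0,0,0,0,0,0]
}}

```text
time_s: 9.3
eef_pos: [0.457, -0.0938, 0.1059]
eef_rot: [0.017, 0.896, -0.442, 0.035]
wrist_force: [-0.2, 0.3, -3.7]
opening: 0.278
grasp_force: 59.2
```

```bash
python3 - <<'E'
from h import *
pz,_,_=fit(0);setbar(np.arctan(pz[0]));o=pose()[2];print(np.arctan(pz[0]),barnow(),o['wrist_force'],o['torque'])
c,P,K,E=cam('scene');np.savez('s3',c=c,P=P,K=K,E=E)
c2,P2,K2,E2=cam('top');np.savez('t3',c=c2,P=P2,K=K2,E=E2)
save('s3.png',np.hstack([c[165:225,290:360],cv2.resize(c2[130:190,285:355],(70,60))]),5)
E
```

```text
0.3628790697956199 (array([ 0.6160758 , -0.30342655,  0.0194723 ]), np.float64(-0.9187011953028907), np.float64(-0.2855954583625994), array([ 0.453863  , -0.09096997,  0.09587393])) [ 0.40864829  0.73786376 -4.2903718 ] [0.43039431 0.28957051 0.03993311]
```

View pics/s3.png

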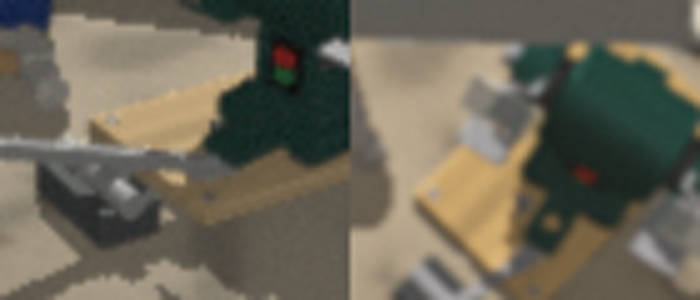

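```bash
python3 - <<'E'
from h import *
setbar(.3627)
ee=np.array([.6101,-.2953]);yaw=-.9187;u=np.array([np.cos(yaw),np.sin(yaw)]);Q=fm-.002*fy
W=[]
for d,z in [(.012,.0205),(.012,.028),(.012,.0339)]:
    tip=np.r_[ee+d*u,z];p=ridge_p(tip,yaw,Q);W.append((tip,yaw,p));print(p)
rows(W[:2],[3,5]);
E
```

```text
-0.2556219313428937
-0.18425583784440616
-0.1272630710671117
"xyz": [[-0.4, -0.1, 2.3], [-0.8, -0.1, 4.6], [-1.1, -0.2, 6.8], [-2.4, -0.2, 9.1], [-3.6, -0.2, 11.3], [-4.8, -0.2, 13.5], [-5.9, -0.2, 15.8], [-6.9, -0.2, 18.1]] 
"rot": [[-0.0, 0.01, -0.0], [-0.0, 0.02, -0.0], [-0.0, 0.03, -0.0], [-0.0, 0.044, -0.0], [-0.001, 0.058, -0.0], [-0.001, 0.073, -0.0], [-0.001, 0.087, -0.0], [-0.001, 0.101, -0.0]]
```

Call:
{"api": "play_rows", "payload": {
  "xyz": [
    [-0.4,-0.1,2.3],
    [-0.8,-0.1,4.6],
    [-1.1,-0.2,6.8],
    [-2.4,-0.2,9.1],
    [-3.6,-0.2,11.3],
    [-4.8,-0.2,13.5],
    [-5.9,-0.2,15.8],
    [-6.9,-0.2,18.1],
    [-6.9,-0.2,18.1],
    [-6.9,-0.2,18.1]
  ],
  "rot": [
    [0,0.01,0],
    [0,0.02,0],
    [0,0.03,0],
    [0,0.044,0],
    [0,0.058,0],
    [0,0.073,0],
    [0,0.087,0],
    [0,0.101,0],
    [0,0.101,0],
    [0,0.101,0]
  ],
  "grip": [0,0,0,0,0,0,0,0,0,0]
}}

```text
time_s: 10.7
eef_pos: [0.4552, -0.0902, 0.089]
eef_rot: [0.039, 0.893, -0.441, 0.082]
wrist_force: [-3.1, -1.0, 10.3]
opening: 0.281
grasp_force: 61.2
```

```bash
cat >> h.py <<'E'
def status(ref='t3'):
    pz,_,_=fit(0);setbar(np.arctan(pz[0]));o=pose()[2];t=barnow()
    print('ang',np.arctan(pz[0]).round(4),'tip',t[0].round(4),'yaw',round(t[1],4),'p',round(t[2],4),'F',np.round(o['wrist_force'],1),'T',np.round(o['torque'],2),'eef',np.round(o['eef_pos'],4),'t',o['time_s'])
    for n in ['top','scene']:
        c,P,K,E=cam(n);np.savez(n+'_now',c=c,P=P,K=K,E=E)
        z=np.load({'top':'t3','scene':'s3'}[n]+'.npz');P0=z['P']
        # grinder points: dark green in reference / now within box, compare clouds
        def g(c,P):
            c=c.astype(int);m=(c[...,1]>c[...,0]+8)&(c[...,1]>c[...,2]-2)&(c[...,0]<70);Q=P[m];Q=Q[~np.isnan(Q).any(1)]
            return Q[(Q[:,0]>.58)&(Q[:,0]<.85)&(Q[:,1]<-.2)&(Q[:,1]>-.5)&(Q[:,2]>.02)&(Q[:,2]<.25)]
        A,Bq=g(z['c'],P0),g(c,P)
        from scipy.spatial import cKDTree
        from scipy.optimize import least_squares
        tr=cKDTree(A)
        # ICP point-to-plane with motion: yaw w about rear stud, tilt about rear pad edge
        nb=tr.query(A,12)[1];N=np.array([np.linalg.svd(A[i]-A[i].mean(0))[2][2] for i in nb])
        def back(x,Q):
            yw,tl=x;Rz=R.from_euler('z',yw).as_matrix();r0=np.r_[rear,.015]
            Q=(Q-r0)@Rz  # undo yaw
            gx=np.array([np.cos(-.5623),np.sin(-.5623),0]);ax=np.cross(gx,[0,0,1.])  # nose-up front: front(-gx) rises
            e=-.022*gx;Rt=R.from_rotvec(-ax*tl).as_matrix()
            return (Q-e)@Rt+e+r0
        x=np.zeros(2)
        for k in range(15):
            d,i=tr.query(back(x,Bq));ok=d<.012
            s=least_squares(lambda x:np.einsum('ij,ij->i',back(x,Bq[ok])-A[i[ok]],N[i[ok]]),x,loss='soft_l1',f_scale=.002);x=s.x
        print(n,len(A),len(Bq),ok.sum(),'yaw',x[0].round(4),'tilt',x[1].round(4),'rms',np.sqrt(np.mean(s.fun**2)).round(4))
E
python3 -c "
from h import *
setbar(.3627);status()"
```

```text
ang 0.3811 tip [ 0.6182 -0.3051  0.0255] yaw -0.9186 p -0.1992 F [-4.2 -1.1  9.7] T [ 0.07  0.89 -0.28] eef [ 0.4552 -0.0902  0.089 ] t 10.75
top 882 865 863 yaw -0.0014 tilt 0.0223 rms 0.0021
scene 1430 1453 1452 yaw -0.0018 tilt 0.0234 rms 0.002
```

```bash
cat >> h.py <<'E'
def plan(d0=None):
    pass
E
python3 - <<'E'
from h import *
setbar(.3811);t=barnow();Q=fm-.002*fy
dp=t[2]-ridge_p(t[0],t[1],Q);print(dp)
tip=t[0].copy();tip[2]=.0342
rows([(tip,t[1],ridge_p(tip,t[1],Q)+dp)],[7])
E
```

```text
0.007402408142153316
"xyz": [[-1.1, -0.0, 1.8], [-2.1, -0.0, 3.6], [-3.1, -0.0, 5.5], [-4.1, -0.0, 7.3], [-5.0, 0.0, 9.2], [-5.9, 0.0, 11.0], [-6.8, 0.0, 12.9]] 
"rot": [[-0.001, 0.012, -0.001], [-0.001, 0.024, -0.001], [-0.001, 0.036, -0.001], [-0.001, 0.048, -0.001], [-0.001, 0.059, -0.001], [-0.001, 0.071, -0.001], [-0.001, 0.083, -0.001]]
```

Call:
{"api": "play_rows", "payload": {
  "xyz": [
    [-1.1,0,1.8],
    [-2.1,0,3.6],
    [-3.1,0,5.5],
    [-4.1,0,7.3],
    [-5.0,0,9.2],
    [-5.9,0,11.0],
    [-6.8,0,12.9],
    [-6.8,0,12.9],
    [-6.8,0,12.9],
    [-6.8,0,12.9]
  ],
  "rot": [
    [0,0.012,0],
    [0,0.024,0],
    [0,0.036,0],
    [0,0.048,0],
    [0,0.059,0],
    [0,0.071,0],
    [0,0.083,0],
    [0,0.083,0],
    [0,0.083,0],
    [0,0.083,0]
  ],
  "grip": [0,0,0,0,0,0,0,0,0,0]
}}

```text
time_s: 12.1
eef_pos: [0.4532, -0.0874, 0.0755]
eef_rot: [0.058, 0.889, -0.439, 0.12]
wrist_force: [-1.1, -5.1, 7.7]
opening: 0.281
grasp_force: 60.9
```

```bash
python3 -c "
from h import *
status()"
```

```text
ang 0.3861 tip [ 0.619  -0.3055  0.0337] yaw -0.9182 p -0.1194 F [-2.4 -4.4  8.8] T [-0.57  0.7  -0.31] eef [ 0.4533 -0.0874  0.0755] t 12.15
top 882 840 840 yaw -0.0007 tilt 0.0851 rms 0.0023
scene 1430 1462 1457 yaw 0.0054 tilt 0.0862 rms 0.0021
```

```bash
cat >> h.py <<'E'
def swing(ang,d,frs,z,dy=0.0,piv=rear):
    "rows for rotating tip about rear by fractions of d, keeping bar over present ridge point"
    setbar(ang);t=barnow()
    y0=t[1];u=np.array([np.cos(y0),np.sin(y0)]);s=((t[0][:2]-fm)@fx)/(u@fx);Q=t[0][:2]-s*u
    dp=t[2]-ridge_p(t[0],y0,Q);print('Q fy',(Q-fm)@fy,'dp',dp,'D',s)
    a,b,_=pose();X=[];W=[]
    for f in frs:
        w=d*f;M=np.array([[np.cos(w),-np.sin(w)],[np.sin(w),np.cos(w)]]);xy=piv+M@(t[0][:2]-piv)
        tip=np.r_[xy,z];e=xy-Q;yw=np.arctan2(e[1],e[0]);q,Rm=tool(tip,yw,ridge_p(tip,yw,Q)+dp)
        X.append((a.T@(q-b)*1000).round(1).tolist());W.append(R.from_matrix(a.T@Rm).as_rotvec().round(3).tolist())
    print('"xyz":',X,'\n"rot":',W)
E
python3 -c "
from h import *
swing(.3861,-.21,np.linspace(.06,.5,9),.0337)"
```

```text
Q fy -0.0010999928822944816 dp 0.007218015869409941 D 0.10504404523528285
"xyz": [[-0.5, 3.0, -0.5], [-1.0, 5.8, -0.8], [-1.3, 8.7, -1.1], [-1.6, 11.6, -1.4], [-1.8, 14.6, -1.6], [-1.8, 17.6, -1.8], [-1.8, 20.7, -1.9], [-1.7, 23.7, -2.0], [-1.4, 26.8, -2.0]] 
"rot": [[0.003, -0.001, -0.018], [0.007, -0.002, -0.034], [0.011, -0.003, -0.05], [0.016, -0.004, -0.067], [0.02, -0.004, -0.083], [0.025, -0.005, -0.1], [0.03, -0.005, -0.117], [0.034, -0.006, -0.134], [0.039, -0.006, -0.151]]
```

Call:
{"api": "play_rows", "payload": {
  "xyz": [
    [-0.5,3.0,-0.5],
    [-1.0,5.8,-0.8],
    [-1.3,8.7,-1.1],
    [-1.6,11.6,-1.4],
    [-1.8,14.6,-1.6],
    [-1.8,17.6,-1.8],
    [-1.8,20.7,-1.9],
    [-1.7,23.7,-2.0],
    [-1.4,26.8,-2.0],
    [-1.4,26.8,-2.0]
  ],
  "rot": [
    [0.003,-0.001,-0.018],
    [0.007,-0.002,-0.034],
    [0.011,-0.003,-0.05],
    [0.016,-0.004,-0.067],
    [0.02,-0.004,-0.083],
    [0.025,-0.005,-0.1],
    [0.03,-0.005,-0.117],
    [0.034,-0.006,-0.134],
    [0.039,-0.006,-0.151],
    [0.039,-0.006,-0.151]
  ],
  "grip": [0,0,0,0,0,0,0,0,0,0]
}}

```text
time_s: 13.5
eef_pos: [0.434, -0.1037, 0.079]
eef_rot: [0.048, 0.92, -0.369, 0.125]
wrist_force: [6.8, -6.4, 6.1]
opening: 0.28
grasp_force: 61.3
```

```bash
python3 -c "
from h import *
status()"
```

```text
ang 0.4068 tip [ 0.631  -0.2932  0.0319] yaw -0.7633 p -0.1385 F [ 7.  -6.1  5.5] T [-0.62 -0.61 -0.47] eef [ 0.434  -0.1037  0.079 ] t 13.55
top 882 802 799 yaw -0.0752 tilt 0.0742 rms 0.0022
scene 1430 1401 1398 yaw -0.0706 tilt 0.0774 rms 0.002
```

```bash
python3 -c "
from h import *
pz,py,_=fit();setbar(np.arctan(pz[0]),py[0])
a=np.arctan(pz[0]);_s=setbar
import h; h.setbar=lambda x:_s(x,py[0])
swing(a,-.09,np.array([.01,.02,.03,.18,.34,.5,.67,.84,1]),.0348)
"
```

```text
fit n 1240 [0.43049 0.00501] [-2.0e-05  9.1e-04] 0.00042 edge [172] [0.04632737 0.00085821 0.01577856] [-0.0004, 0.0002, -0.0001, 0.0002, 0.0003, 0.0004, -0.0016, -0.0092, -0.0088, -0.0092, -0.0091, -0.0093, -0.0091, -0.0092, -0.0095, -0.0085, -0.0091, -0.0082, -0.0087, -0.009]
Q fy 0.00021790682204228347 dp 0.007840097842145538 D 0.10387902103084483
"xyz": [[-2.5, 0.2, 4.3], [-2.5, 0.4, 4.3], [-2.5, 0.7, 4.3], [-2.6, 4.1, 4.2], [-2.6, 7.8, 4.1], [-2.4, 11.5, 4.2], [-2.1, 15.3, 4.2], [-1.6, 19.2, 4.4], [-1.0, 22.8, 4.6]] 
"rot": [[-0.003, 0.028, -0.003], [-0.003, 0.028, -0.004], [-0.002, 0.028, -0.005], [0.003, 0.028, -0.025], [0.009, 0.028, -0.045], [0.015, 0.028, -0.066], [0.021, 0.028, -0.088], [0.028, 0.028, -0.11], [0.034, 0.028, -0.13]]
```

Call:
{"api": "play_rows", "payload": {
  "xyz": [
    [-1.2,0.2,2.2],
    [-2.5,0.4,4.4],
    [-2.5,0.7,4.4],
    [-2.6,4.1,4.4],
    [-2.6,7.8,4.4],
    [-2.4,11.5,4.4],
    [-2.1,15.3,4.5],
    [-1.6,19.2,4.7],
    [-1.0,22.8,5.0],
    [-1.0,22.8,5.0]
  ],
  "rot": [
    [0,0.01,-0.003],
    [0,0.02,-0.004],
    [0,0.02,-0.005],
    [0.003,0.02,-0.025],
    [0.009,0.02,-0.045],
    [0.015,0.02,-0.066],
    [0.021,0.02,-0.088],
    [0.028,0.02,-0.11],
    [0.034,0.02,-0.13],
    [0.034,0.02,-0.13]
  ],
  "grip": [0,0,0,0,0,0,0,0,0,0]
}}

```text
time_s: 14.95
eef_pos: [0.4177, -0.1205, 0.0736]
eef_rot: [0.044, 0.941, -0.306, 0.136]
wrist_force: [2.0, -3.0, 9.2]
opening: 0.278
grasp_force: 62.0
```

```bash
python3 -c "
from h import *
status();fit()"
```

```text
ang 0.3956 tip [ 0.6391 -0.2829  0.0349] yaw -0.6301 p -0.1081 F [ 2.8 -2.9  9. ] T [-0.59 -0.47 -0.62] eef [ 0.4178 -0.1204  0.0737] t 15.0
top 882 748 746 yaw -0.166 tilt 0.1002 rms 0.0023
scene 1430 1346 1341 yaw -0.1326 tilt 0.0981 rms 0.002
fit n 1231 [0.41748 0.00503] [0.00147 0.00074] 0.00041 edge [172] [0.04626293 0.0008167  0.01555452] [0.0006, 0.0, -0.0001, 0.0005, 0.0002, 0.0006, -0.0016, -0.0088, -0.0088, -0.0089, -0.0093, -0.0093, -0.0093, -0.0088, -0.0092, -0.0083, -0.0081, -0.0088, -0.0084, -0.0088]
```

```bash
cat > icp.py <<'E'
from h import *
from scipy.spatial import cKDTree
from scipy.optimize import least_squares
r0=np.r_[rear,.015];gx=np.array([np.cos(-.5623),np.sin(-.5623),0]);ax=np.cross(gx,[0,0,1.]);e=-.022*gx
def back(x,Q):
    Rz=R.from_euler('z',x[0]).as_matrix();Q=(Q-r0)@Rz;Rt=R.from_rotvec(-ax*x[1]).as_matrix();return (Q-e)@Rt+e+r0
def sel(P,x,green,c):
    Q=back(x,P.reshape(-1,3));L=(Q-r0)@np.stack([gx,np.cross([0,0,1.],gx),[0,0,1.]],1)+[.072,0,0]
    m=(abs(L[:,0])<.10)&(abs(L[:,1])<.125)&(L[:,2]>.03)&(L[:,2]<.22)
    # drop depth-edge pixels
    g=np.hypot(*np.gradient(np.nan_to_num(P[...,2])))
    m&=(g<.03).ravel()
    cc=c.astype(int).reshape(-1,3)
    if green: m&=(cc[:,1]>cc[:,0]+8)&(cc[:,0]<80)
    return Q[m],P.reshape(-1,3)[m],cc[m]
def run(names=('top','scene'),x0=(-.15,.1),green=False):
    A={}
    for n in names:
        z=np.load({'top':'t3','scene':'s3'}[n]+'.npz');A[n]=sel(z['P'],(0,0),green,z['c'])[0]
    z=np.load('w1.npz');W=sel(z['P'],(0,0),green,z['c'])[0]
    for n in names:
        M=np.vstack([A[n],W]);tr=cKDTree(M);nb=tr.query(M,12)[1];N=np.array([np.linalg.svd(M[i]-M[i].mean(0))[2][2] for i in nb])
        z=np.load(n+'_now.npz');x=np.array(x0,float)
        for k in range(25):
            Q=sel(z['P'],x,green,z['c'])[1]
            d,i=tr.query(back(x,Q));ok=d<(.012 if k<8 else .006)
            s=least_squares(lambda x:np.einsum('ij,ij->i',back(x,Q[ok])-M[i[ok]],N[i[ok]]),x,loss='soft_l1',f_scale=.001);x=s.x
        print(n,'green' if green else 'all',len(Q),ok.sum(),x.round(4),np.median(abs(s.fun)).round(5))
def red():
    for n,r in (('top','t3'),('scene','s3')):
        p=[]
        for f in (r,n+'_now'):
            z=np.load(f+'.npz');c=z['c'].astype(float);P=z['P'];w=np.clip(c[...,0]-1.6*c[...,1]-25,0,None)
            near=np.linalg.norm(P[...,:2]-(rear-.125*gx[:2]),axis=-1)<.06;near&=P[...,2]>.03;w[~near]=0
            q=(w[...,None]*np.nan_to_num(P)).sum((0,1))/w.sum();p.append(q)
        a=[np.arctan2(*(q[:2]-rear)[::-1]) for q in p];print(n,'red',p[0].round(4),p[1].round(4),'dyaw',round(a[1]-a[0],4),'tilt~',round((p[1][2]-p[0][2])/.1,3))
if __name__=='__main__':
    import sys
    x0=(float(sys.argv[1]),float(sys.argv[2]))
    run(x0=x0);run(x0=x0,green=True);red()
E
python3 icp.py -.15 .1
```

```text
top all 1070 1058 [-0.1475  0.108 ] 0.00092
scene all 2146 2105 [-0.1365  0.0998] 0.0011
top green 633 626 [-0.1429  0.1081] 0.00102
scene green 1030 1005 [-0.1314  0.0999] 0.00101
top red [ 0.6641 -0.3307  0.0842] [ 0.6788 -0.3221  0.096 ] dyaw -0.1524 tilt~ 0.118
scene red [ 0.6615 -0.3286  0.0855] [ 0.6759 -0.3218  0.0933] dyaw -0.1325 tilt~ 0.078
```

```bash
cat > icp2.py <<'E'
import icp; from icp import *
# x: yaw,tilt,tx,ty,roll(about gx small)
def back(x,Q):
    x=np.r_[x,np.zeros(4)][:4];Rz=R.from_euler('z',x[0]).as_matrix();Q=(Q-r0-np.r_[x[2:4],0])@Rz;Rt=R.from_rotvec(-ax*x[1]).as_matrix();return (Q-e)@Rt+e+r0
icp.back=back
def fwd(x,q):
    Rt=R.from_rotvec(-ax*x[1]).as_matrix();q=(q-r0-e)@Rt.T+e;return q@R.from_euler('z',x[0]).as_matrix().T+r0+np.r_[x[2:4],0]
def run2(x0):
    cl={}
    z=np.load('w1.npz');W=sel(z['P'],(0,0),False,z['c'])[0]
    S=[]
    for n in ('top','scene'):
        z=np.load({'top':'t3','scene':'s3'}[n]+'.npz');M=np.vstack([sel(z['P'],(0,0),False,z['c'])[0],W]);tr=cKDTree(M);nb=tr.query(M,12)[1];N=np.array([np.linalg.svd(M[i]-M[i].mean(0))[2][2] for i in nb]);z=np.load(n+'_now.npz');S.append((M,tr,N,z,n))
    def solve(S,pri):
        x=np.r_[x0,0,0]
        for k in range(25):
            D=[]
            for M,tr,N,z,n in S:
                Q=sel(z['P'],x,False,z['c'])[1];d,i=tr.query(back(x,Q));ok=d<(.012 if k<8 else .006);D.append((Q[ok],M[i[ok]],N[i[ok]],1/np.sqrt(ok.sum())))
            def f(x): return np.concatenate([np.einsum('ij,ij->i',back(x,q)-m,nn)*w for q,m,nn,w in D]+[x[2:4]/pri*.001])
            x=least_squares(f,x,x_scale=[.1,.1,.001,.001]).x
        return x
    for nm,s in (('both',S),('top',S[:1]),('scene',S[1:])):
        x=solve(s,.003);h0=np.r_[hole,.024];hw=fwd(x,h0);dd=hw[:2]-stud
        bx=np.array([.7165,-.6976]);by=np.array([.6976,.7165])
        print(nm,x.round(4),'hole-stud board x,y mm',(1000*dd@bx).round(1),(1000*dd@by).round(1),'lift',(1000*(hw[2]-.024)).round(1))
if __name__=='__main__':
    import sys
    run2((float(sys.argv[1]),float(sys.argv[2])))
E
python3 icp2.py -.15 .1
```

```text
both [-0.1472  0.099  -0.0002 -0.0014] hole-stud board x,y mm 1.9 -10.1 lift 12.1
top [-0.1492  0.1033  0.0003 -0.0009] hole-stud board x,y mm 2.0 -9.1 lift 12.6
scene [-0.1426  0.098  -0.0004 -0.0008] hole-stud board x,y mm 1.3 -10.5 lift 12.0
```

```bash
python3 -c "
from h import *
swing(.3956,-.075,np.linspace(.12,1,8),.0343)
"
```

```text
Q fy -0.0006435752786185004 dp 0.008185212577580162 D 0.1035690517412217
"xyz": [[0.7, 2.3, -1.0], [0.9, 4.7, -0.9], [1.2, 7.0, -0.7], [1.5, 9.3, -0.5], [1.9, 11.6, -0.3], [2.3, 13.9, -0.1], [2.8, 16.2, 0.2], [3.3, 18.4, 0.5]] 
"rot": [[0.004, -0.007, -0.013], [0.008, -0.007, -0.026], [0.012, -0.006, -0.039], [0.016, -0.006, -0.053], [0.02, -0.006, -0.066], [0.023, -0.005, -0.079], [0.027, -0.005, -0.092], [0.031, -0.004, -0.104]]
```

Call:
{"api": "play_rows", "payload": {
  "xyz": [
    [0.7,2.3,-1.0],
    [0.9,4.7,-0.9],
    [1.2,7.0,-0.7],
    [1.5,9.3,-0.5],
    [1.9,11.6,-0.3],
    [2.3,13.9,-0.1],
    [2.8,16.2,0.2],
    [3.3,18.4,0.5],
    [3.3,18.4,0.5],
    [3.3,18.4,0.5]
  ],
  "rot": [
    [0.004,-0.007,-0.013],
    [0.008,-0.007,-0.026],
    [0.012,-0.006,-0.039],
    [0.016,-0.006,-0.053],
    [0.02,-0.006,-0.066],
    [0.023,-0.005,-0.079],
    [0.027,-0.005,-0.092],
    [0.031,-0.004,-0.104],
    [0.031,-0.004,-0.104],
    [0.031,-0.004,-0.104]
  ],
  "grip": [0,0,0,0,0,0,0,0,0,0]
}}

```text
time_s: 16.4
eef_pos: [0.4077, -0.1362, 0.073]
eef_rot: [0.036, 0.957, -0.255, 0.134]
wrist_force: [-4.9, 1.0, 14.4]
opening: 0.282
grasp_force: 63.5
```

```bash
python3 -c "
from h import *
status()"; python3 icp2.py -.2 .09; python3 icp.py -.2 .09
```

```text
ang 0.3842 tip [ 0.6453 -0.2738  0.0351] yaw -0.5219 p -0.1052 F [-5.   1.1 13.8] T [-0.28  0.   -0.86] eef [ 0.4078 -0.1362  0.073 ] t 16.45
top 882 744 742 yaw -0.2113 tilt 0.1007 rms 0.0021
scene 1430 1289 1285 yaw -0.1949 tilt 0.0961 rms 0.0021
both [-0.2037  0.1011 -0.0003 -0.0011] hole-stud board x,y mm 1.3 -1.9 lift 12.3
top [-2.052e-01  1.054e-01  1.000e-04 -6.000e-04] hole-stud board x,y mm 1.4 -1.1 lift 12.9
scene [-0.1993  0.0985 -0.0004 -0.0006] hole-stud board x,y mm 0.9 -2.2 lift 12.0
top all 1019 999 [-0.2053  0.1096] 0.00095
scene all 2069 2009 [-0.1937  0.0987] 0.00105
top green 598 591 [-0.2127  0.1103] 0.00085
scene green 950 912 [-0.1962  0.0966] 0.00102
top red [ 0.6641 -0.3307  0.0842] [ 0.6823 -0.3186  0.0965] dyaw -0.2018 tilt~ 0.123
scene red [ 0.6615 -0.3286  0.0855] [ 0.6782 -0.3176  0.0938] dyaw -0.1775 tilt~ 0.083
```

Call:
{"api": "play_rows", "payload": {
  "xyz": [
    [0.1,1,0],
    [0.3,2,0],
    [0.5,3,0],
    [0.7,4,0.1],
    [0.8,4.8,0.1],
    [0.8,4.8,0.1],
    [0.8,4.8,0.1],
    [0.8,4.8,0.1],
    [0.8,4.8,0.1],
    [0.8,4.8,0.1]
  ],
  "rot": [
    [0.002,0,-0.006],
    [0.004,0,-0.012],
    [0.006,0,-0.018],
    [0.007,0,-0.023],
    [0.008,0,-0.027],
    [0.008,0,-0.027],
    [0.008,0,-0.027],
    [0.008,0,-0.027],
    [0.008,0,-0.027],
    [0.008,0,-0.027]
  ],
  "grip": [0,0,0,0,0,0,0,0,0,0]
}}

```text
time_s: 17.8
eef_pos: [0.4056, -0.1405, 0.0728]
eef_rot: [0.034, 0.96, -0.241, 0.134]
wrist_force: [-5.8, 2.0, 14.3]
opening: 0.282
grasp_force: 64.0
```

```bash
python3 -c "
from h import *
status()
a=np.load('top_now.npz');b=np.load('scene_now.npz')
pt=np.r_[stud,.030]
ims=[]
for z in (a,b):
    E,K=z['E'],z['K'];q=E[:3,:3].T@(pt-E[:3,3]);u=K[0,0]*q[0]/q[2]+K[0,2];v=K[1,1]*q[1]/q[2]+K[1,2]
    u0,v0=int(u)-16,int(v)-16;print('stud px in crop',(u-u0)*12,(v-v0)*12);im=cv2.resize(z['c'][v0:v0+32,u0:u0+32],None,fx=12,fy=12,interpolation=cv2.INTER_CUBIC);ims.append(cv2.convertScaleAbs(im,alpha=1.8,beta=10))
save('f.png',np.hstack(ims),1)
"; python3 icp2.py -.21 .09
```

```text
ang 0.3819 tip [ 0.647  -0.2713  0.0352] yaw -0.494 p -0.1041 F [-6.3  1.4 14.7] T [-0.1   0.11 -1.06] eef [ 0.4056 -0.1405  0.0728] t 17.85
top 882 744 742 yaw -0.2212 tilt 0.1019 rms 0.0022
scene 1430 1293 1288 yaw -0.2044 tilt 0.098 rms 0.0021
stud px in crop 196.43008585253756 193.74066477119425
stud px in crop 203.95312651211293 193.530538150878
both [-0.2148  0.0998 -0.0003 -0.0012] hole-stud board x,y mm 1.3 -0.3 lift 12.2
top [-2.143e-01  1.027e-01  2.000e-04 -7.000e-04] hole-stud board x,y mm 1.5 0.3 lift 12.5
scene [-0.2122  0.0982 -0.0005 -0.0007] hole-stud board x,y mm 0.9 -0.5 lift 12.0
```

View pics/f.png

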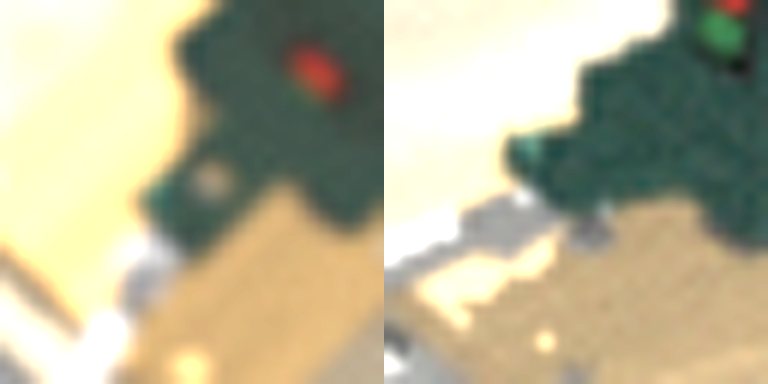

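Top crop: the hole is at 211,180, now greyish, with the stud predicted at 196,194 before correcting for height and calibration. In the scene crop the stud's foot shows under the raised ear at 590,228, where predicted. I check pixel consistency using the hole's reference position.

```bash
python3 - <<'E'
from icp2 import *
def proj(z,p):
    E,K=z['E'],z['K'];q=E[:3,:3].T@(np.array(p)-E[:3,3]);return np.array([K[0,0]*q[0]/q[2]+K[0,2],K[1,1]*q[1]/q[2]+K[1,2]])
t=np.load('t3.npz');n=np.load('top_now.npz')
def blob(z,c,bright,r=4):
    g=cv2.GaussianBlur(z['c'].astype(np.float32).sum(2),(0,0),.6);u,v=np.round(c).astype(int);w=g[v-r:v+r+1,u-r:u+r+1];vv,uu=np.mgrid[v-r:v+r+1,u-r:u+r+1]
    return w.astype(int)
h0=proj(t,np.r_[hole,.036]);s0=proj(t,np.r_[stud,.032]);print('t3 hole pred',h0,'stud pred',s0)
x=np.array([-.2148,.0998,-.0003,-.0012]);h1=proj(n,fwd(x,np.r_[hole,.036]));print('now hole pred',h1)
def hc(z,c,r):
    rr=z['c'][...,0].astype(float);u,v=np.round(c).astype(int);vv,uu=np.mgrid[v-r:v+r+1,u-r:u+r+1];w=rr[v-r:v+r+1,u-r:u+r+1];print(w.astype(int))
hc(t,h0,3);hc(n,h1,3);hc(t,s0,3)
E
```

```text
t3 hole pred [324.9145386  174.27480646] stud pred [319.43373305 170.04536605]
now hole pred [320.4341506  168.88095879]
[[ 83  57  39  34  33  32  31]
 [ 65  47  50  56  47  34  30]
 [ 50  58  82  91  73  44  35]
 [ 43  66  97 108  89  54  43]
 [ 36  57  81  94  82  55  54]
 [ 31  39  49  57  52  49  71]
 [ 32  32  33  34  39  61  92]]
[[140  87  47  35  35  31  32]
 [101  57  47  56  49  39  31]
 [ 59  44  65  81  72  50  35]
 [ 37  43  62  79  75  54  40]
 [ 30  36  47  58  57  46  45]
 [ 32  33  34  38  40  46  64]
 [ 35  31  30  33  43  64  90]]
[[181 173 152 120 101  88  71]
 [180 166 136 110 106 104  98]
 [184 166 119  90  94 101 106]
 [193 170 114  78  85  98  96]
 [193 165 110  79  87  94  83]
 [187 148 108  94  96  87  65]
 [183 138 111 107  99  77  50]]
```

```bash
cat >> h.py <<'E'
def lower(ang,z,k,back=0.0,yy=.0012):
    setbar(ang,yy);t=barnow();y0=t[1];u=np.array([np.cos(y0),np.sin(y0)]);s=((t[0][:2]-fm)@fx)/(u@fx);Q=t[0][:2]-s*u
    dp=t[2]-ridge_p(t[0],y0,Q);print('D',s,'dp',dp);tip=np.r_[t[0][:2]-back*u,z];rows([(tip,y0,ridge_p(tip,y0,Q)+dp)],[k])
E
python3 -c "
from h import *
lower(.3819,.029,8)"
```

```text
D 0.1041051599986915 dp 0.009421946677120013
"xyz": [[0.6, -0.0, -1.1], [1.3, -0.0, -2.3], [1.9, -0.0, -3.4], [2.6, -0.0, -4.5], [3.3, -0.0, -5.7], [4.0, -0.0, -6.8], [4.7, -0.0, -7.9], [5.4, -0.0, -9.0]] 
"rot": [[-0.0, -0.007, -0.0], [-0.0, -0.015, -0.0], [-0.0, -0.022, -0.0], [-0.0, -0.03, -0.0], [-0.0, -0.037, -0.0], [-0.0, -0.045, -0.0], [-0.0, -0.052, -0.0], [-0.0, -0.06, -0.0]]
```

Call:
{"api": "play_rows", "payload": {
  "xyz": [
    [0.6,0,-1.1],
    [1.3,0,-2.3],
    [1.9,0,-3.4],
    [2.6,0,-4.5],
    [3.3,0,-5.7],
    [4.0,0,-6.8],
    [4.7,0,-7.9],
    [5.4,0,-9.0],
    [5.4,0,-9.0],
    [5.4,0,-9.0]
  ],
  "rot": [
    [0,-0.007,0],
    [0,-0.015,0],
    [0,-0.022,0],
    [0,-0.03,0],
    [0,-0.037,0],
    [0,-0.045,0],
    [0,-0.052,0],
    [0,-0.06,0],
    [0,-0.06,0],
    [0,-0.06,0]
  ],
  "grip": [0,0,0,0,0,0,0,0,0,0]
}}

```text
time_s: 19.2
eef_pos: [0.4075, -0.1417, 0.0828]
eef_rot: [0.026, 0.964, -0.242, 0.105]
wrist_force: [-9.7, 1.0, 17.8]
opening: 0.28
grasp_force: 64.1
```

```bash
python3 -c "
from h import *
status()"; python3 icp2.py -.21 .05
```

```text
ang 0.3783 tip [ 0.6466 -0.2712  0.0294] yaw -0.4935 p -0.1618 F [-9.1  1.  17.9] T [-0.28  0.58 -0.97] eef [ 0.4075 -0.1417  0.0828] t 19.25
top 882 754 753 yaw -0.2157 tilt 0.0564 rms 0.0023
scene 1430 1278 1272 yaw -0.2038 tilt 0.0507 rms 0.0021
both [-0.2141  0.0507 -0.     -0.0014] hole-stud board x,y mm 0.8 -0.4 lift 6.2
top [-0.2169  0.0555  0.0004 -0.0009] hole-stud board x,y mm 0.8 0.7 lift 6.8
scene [-0.2107  0.0504 -0.0003 -0.0008] hole-stud board x,y mm 0.2 -0.6 lift 6.2
```

The hole is over the stud and already below its top, with the load still on the bar. I continue down.

```bash
python3 -c "
from h import *
lower(.3783,.0195,9)"
```

```text
D 0.10368534277517079 dp 0.008312577213852923
"xyz": [[0.9, 0.0, -1.6], [1.9, 0.0, -3.1], [2.9, 0.0, -4.7], [3.9, 0.0, -6.2], [4.9, 0.0, -7.7], [6.0, 0.0, -9.2], [7.1, 0.0, -10.7], [8.2, 0.0, -12.2], [9.4, 0.0, -13.7]] 
"rot": [[0.0, -0.01, 0.0], [0.0, -0.021, 0.0], [0.0, -0.031, 0.0], [0.0, -0.042, 0.0], [0.0, -0.052, 0.0], [0.0, -0.063, 0.0], [0.001, -0.073, 0.0], [0.001, -0.084, 0.0], [0.001, -0.094, 0.0]]
```

Call:
{"api": "play_rows", "payload": {
  "xyz": [
    [0.9,0,-1.6],
    [1.9,0,-3.1],
    [2.9,0,-4.7],
    [3.9,0,-6.2],
    [4.9,0,-7.7],
    [6.0,0,-9.2],
    [7.1,0,-10.7],
    [8.2,0,-12.2],
    [9.4,0,-13.7],
    [9.4,0,-13.7]
  ],
  "rot": [
    [0,-0.01,0],
    [0,-0.021,0],
    [0,-0.031,0],
    [0,-0.042,0],
    [0,-0.052,0],
    [0,-0.063,0],
    [0,-0.073,0],
    [0,-0.084,0],
    [0,-0.094,0],
    [0,-0.094,0]
  ],
  "grip": [0,0,0,0,0,0,0,0,0,0]
}}

```text
time_s: 20.6
eef_pos: [0.4127, -0.1442, 0.0968]
eef_rot: [0.015, 0.968, -0.242, 0.059]
wrist_force: [0.3, -2.8, 1.6]
opening: 0.281
grasp_force: 60.6
```

```bash
python3 -c "
from h import *
status()"; python3 icp2.py -.21 .01
```

```text
ang 0.3641 tip [ 0.6472 -0.2708  0.0214] yaw -0.4922 p -0.2432 F [ 0.5 -3.3  1.5] T [-1.01 -0.59 -0.53] eef [ 0.4127 -0.1441  0.0966] t 20.65
top 882 798 793 yaw -0.2104 tilt 0.0011 rms 0.0022
scene 1430 1262 1243 yaw -0.2063 tilt -0.0005 rms 0.0021
both [-0.2141  0.0007 -0.0003 -0.0011] hole-stud board x,y mm -0.2 -0.4 lift 0.1
top [-2.181e-01  4.000e-03  2.000e-04 -7.000e-04] hole-stud board x,y mm -0.1 0.8 lift 0.5
scene [-0.2099 -0.0022 -0.0003 -0.0007] hole-stud board x,y mm -0.6 -0.7 lift -0.3
```

Seated: lift is about 0 and the hole is within 1 mm of the stud. I withdraw the bar.

```bash
python3 - <<'E'
from h import *
setbar(.3635);t=barnow();y=t[1];u=np.array([np.cos(y),np.sin(y)]);s=((t[0][:2]-fm)@fx)/(u@fx);Q=t[0][:2]-s*u;print(s)
W=[]
for d in (0,.004,.008,.012,.016,.020,.025,.030):
    tip=np.r_[t[0][:2]-d*u,.0195];W.append((tip,y,ridge_p(tip,y,Q)-.008))
rows(W,[3,1,1,1,1,1,1,1])
E
```

```text
0.10370546642186348
"xyz": [[1.0, 0.0, -1.9], [2.0, 0.0, -3.7], [3.0, 0.0, -5.6], [0.2, -0.0, -8.7], [-2.4, -0.0, -12.1], [-4.9, -0.0, -15.6], [-7.2, -0.0, -19.4], [-9.2, -0.0, -23.5], [-11.5, -0.0, -29.1], [-13.3, -0.0, -35.3]] 
"rot": [[-0.0, -0.01, -0.0], [0.0, -0.019, 0.0], [0.0, -0.029, 0.0], [0.0, -0.04, 0.0], [0.0, -0.051, 0.0], [0.0, -0.063, 0.0], [0.0, -0.077, 0.0], [0.0, -0.092, 0.0], [0.0, -0.112, 0.0], [0.0, -0.135, 0.0]]
```

Call:
{"api": "play_rows", "payload": {
  "xyz": [
    [1.0,0,-1.9],
    [2.0,0,-3.7],
    [3.0,0,-5.6],
    [0.2,0,-8.7],
    [-2.4,0,-12.1],
    [-4.9,0,-15.6],
    [-7.2,0,-19.4],
    [-9.2,0,-23.5],
    [-11.5,0,-29.1],
    [-13.3,0,-35.3]
  ],
  "rot": [
    [0,-0.01,0],
    [0,-0.019,0],
    [0,-0.029,0],
    [0,-0.04,0],
    [0,-0.051,0],
    [0,-0.063,0],
    [0,-0.077,0],
    [0,-0.092,0],
    [0,-0.112,0],
    [0,-0.135,0]
  ],
  "grip": [0,0,0,0,0,0,0,0,0,0]
}}

```text
time_s: 22.0
eef_pos: [0.396, -0.1349, 0.1297]
eef_rot: [-0.003, 0.97, -0.243, -0.009]
wrist_force: [3.6, -2.4, -1.0]
opening: 0.285
grasp_force: 59.9
```

```bash
python3 - <<'E'
from h import *
status()
pz,py,_=fit(0);setbar(np.arctan(pz[0]),py[0])
t=barnow();y=t[1];u=np.array([np.cos(y),np.sin(y)])
f=np.array([.5893,-.2638,.0536])
rows([(np.r_[t[0][:2]-.012*u,.050],y,-.28),(np.r_[.5893,-.2638,.062],-.70,-.1),(f+[0,0,.012],-.836,.1166)],[2,4,4])
E
```

```text
ang 0.3573 tip [ 0.6195 -0.2556  0.0202] yaw -0.4917 p -0.3776 F [0.4 0.3 0.5] T [-0.23 -0.24 -0.09] eef [ 0.396  -0.135   0.1304] t 22.05
top 882 786 784 yaw -0.22 tilt 0.0033 rms 0.0021
scene 1430 1264 1246 yaw -0.1996 tilt -0.0025 rms 0.0021
"xyz": [[-11.0, -0.0, -2.8], [-21.4, -0.0, -5.4], [-27.0, -8.5, 3.7], [-31.3, -17.3, 12.8], [-34.3, -26.2, 22.1], [-35.9, -35.1, 31.5], [-35.0, -44.6, 45.5], [-33.1, -53.9, 59.5], [-30.0, -62.8, 73.6], [-25.8, -71.4, 87.6]] 
"rot": [[-0.001, 0.048, -0.0], [-0.001, 0.096, -0.0], [-0.003, 0.141, 0.052], [-0.009, 0.186, 0.104], [-0.016, 0.23, 0.156], [-0.026, 0.275, 0.208], [-0.036, 0.328, 0.242], [-0.049, 0.382, 0.275], [-0.063, 0.435, 0.307], [-0.079, 0.488, 0.34]]
```

Call:
{"api": "play_rows", "payload": {
  "xyz": [
    [-11.0,0,-2.8],
    [-21.4,0,-5.4],
    [-27.0,-8.5,3.7],
    [-31.3,-17.3,12.8],
    [-34.3,-26.2,22.1],
    [-35.9,-35.1,31.5],
    [-35.0,-44.6,45.5],
    [-33.1,-53.9,59.5],
    [-30.0,-62.8,73.6],
    [-25.8,-71.4,87.6]
  ],
  "rot": [
    [-0.001,0.048,0],
    [-0.001,0.096,0],
    [-0.003,0.141,0.052],
    [-0.009,0.186,0.104],
    [-0.016,0.23,0.156],
    [-0.026,0.275,0.208],
    [-0.036,0.328,0.242],
    [-0.049,0.382,0.275],
    [-0.063,0.435,0.307],
    [-0.079,0.488,0.34]
  ],
  "grip": [0,0,0,0,0,0,0,0,0,0]
}}

```text
time_s: 23.45
eef_pos: [0.4011, -0.0597, 0.0425]
eef_rot: [0.095, 0.89, -0.393, 0.209]
wrist_force: [-0.3, -0.6, -4.1]
opening: 0.28
grasp_force: 59.6
```

```bash
python3 - <<'E'
from h import *
pz,py,_=fit(0);setbar(np.arctan(pz[0]),py[0]);t=barnow();o=pose()[2];print(t,o['wrist_force'],np.arctan(pz[0]))
f=np.array([.5893,-.2638,.0536])
rows([(f+[0,0,.004],-.836,.1166),(f-[0,0,.0005],-.836,.1166)],[4,3])
E
```

```text
(array([ 0.58591244, -0.26453537,  0.0558607 ]), np.float64(-0.8334685936935295), np.float64(0.08493921755699078), array([ 0.39979184, -0.05961364,  0.03028321])) [-3.5694274  -2.0729607  -3.49657579] 0.37767281918226686
"xyz": [[-0.3, -0.9, 1.8], [-0.6, -1.8, 3.6], [-0.8, -2.8, 5.5], [-1.0, -3.7, 7.3], [-1.7, -3.7, 8.6], [-2.4, -3.7, 10.0], [-3.1, -3.7, 11.3]] 
"rot": [[0.003, 0.008, 0.002], [0.003, 0.016, 0.003], [0.003, 0.024, 0.003], [0.003, 0.032, 0.004], [0.003, 0.032, 0.004], [0.003, 0.032, 0.004], [0.003, 0.032, 0.004]]
```

Call:
{"api": "play_rows", "payload": {
  "xyz": [
    [-0.3,-0.9,1.8],
    [-0.6,-1.8,3.6],
    [-0.8,-2.8,5.5],
    [-1.0,-3.7,7.3],
    [-1.7,-3.7,8.6],
    [-2.4,-3.7,10.0],
    [-3.1,-3.7,11.3],
    [-3.1,-3.7,11.3],
    [-3.1,-3.7,11.3],
    [-3.1,-3.7,11.3]
  ],
  "rot": [
    [0.003,0.008,0.002],
    [0.003,0.016,0.003],
    [0.003,0.024,0.003],
    [0.003,0.032,0.004],
    [0.003,0.032,0.004],
    [0.003,0.032,0.004],
    [0.003,0.032,0.004],
    [0.003,0.032,0.004],
    [0.003,0.032,0.004],
    [0.003,0.032,0.004]
  ],
  "grip": [0,0,0,0,0,0,0,0,0,0]
}}

```text
time_s: 24.75
eef_pos: [0.4084, -0.06, 0.0333]
eef_rot: [0.099, 0.886, -0.393, 0.226]
wrist_force: [0.1, -0.3, -4.0]
opening: 0.281
grasp_force: 59.7
```

```bash
python3 - <<'E'
from h import *
pz,py,_=fit(0);setbar(np.arctan(pz[0]),py[0]);t=barnow();o=pose()[2];print(t,o['wrist_force'],o['torque'],np.arctan(pz[0]))
E
```

```text
(array([ 0.59310029, -0.26503217,  0.05740917]), np.float64(-0.8347362609071499), np.float64(0.1191180814976265), array([ 0.40794504, -0.06063313,  0.02238678])) [ 1.05304946  0.53846189 -4.15171547] [ 0.67160252  0.72006673 -0.00174712] 0.37880819551434547
```

Call:
{"api": "play_rows", "payload": {
  "xyz": [
    [-0.5,0,0.9],
    [-1.0,0,1.8],
    [-1.5,0,2.7],
    [-1.5,0,2.7],
    [-1.5,0,2.7],
    [-1.5,0,2.7],
    [-1.5,0,2.7],
    [-1.5,0,2.7],
    [-1.5,0,2.7],
    [-1.5,0,2.7]
  ],
  "rot": [
    [0,0,0],
    [0,0,0],
    [0,0,0],
    [0,0,0],
    [0,0,0],
    [0,0,0],
    [0,0,0],
    [0,0,0],
    [0,0,0],
    [0,0,0]
  ],
  "grip": [0,0,0,0,0,0.4,0.6,0.8,1,1]
}}

```text
time_s: 26.05
eef_pos: [0.4084, -0.0599, 0.0302]
eef_rot: [0.099, 0.886, -0.393, 0.226]
wrist_force: [-0.7, -0.7, 1.1]
opening: 0.998
grasp_force: 0.0
```

Call:
{"api": "play_rows", "payload": {
  "xyz": [
    [0,0,-5],
    [0,0,-15],
    [0,0,-30],
    [0,0,-50],
    [0,0,-70],
    [0,0,-90],
    [0,0,-110],
    [0,0,-130],
    [0,0,-140],
    [0,0,-140]
  ],
  "rot": [
    [0,0,0],
    [0,0,0],
    [0,0,0],
    [0,0,0],
    [0,0,0],
    [0,0,0],
    [0,0,0],
    [0,0,0],
    [0,0,0],
    [0,0,0]
  ],
  "grip": [1,1,1,1,1,1,1,1,1,1]
}}

```text
time_s: 27.3
eef_pos: [0.3634, -0.0104, 0.1537]
eef_rot: [0.098, 0.886, -0.393, 0.227]
wrist_force: [0.1, 0.2, 0.9]
opening: 0.997
grasp_force: 0.0
```

```bash
python3 - <<'E'
from h import *
o=pose()[2];print(o['eef_pos'],o['wrist_force'],o['opening'],o['time_s'])
for n in('top','scene'):
    c,P,K,E=cam(n);np.savez(n+'_now',c=c,P=P,K=K,E=E);ims=c[120:250,235:375] if n=='top' else c[140:240,220:370]; 
    A=cv2.resize(ims,(400,370)) if n=='top' else np.hstack([A,cv2.resize(ims,(400,370))])
save('end.png',A,1)
E
python3 icp2.py -.21 0
```

```text
[ 0.36344741 -0.01043132  0.15374017] [0.08700527 0.24536725 0.91224087] 0.9974180342679464 27.3
both [-0.2138 -0.0004 -0.0004 -0.0013] hole-stud board x,y mm -0.1 -0.6 lift -0.0
top [-2.175e-01  4.400e-03  2.000e-04 -7.000e-04] hole-stud board x,y mm -0.1 0.8 lift 0.5
scene [-0.2086 -0.0043 -0.0004 -0.0008] hole-stud board x,y mm -0.5 -1.0 lift -0.5
```

View pics/end.png

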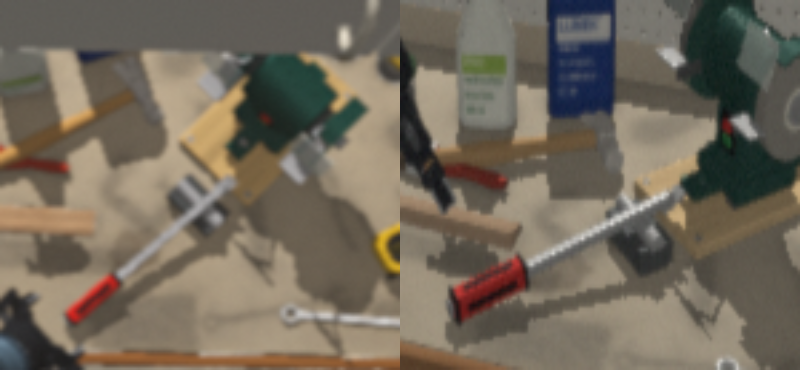

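The final view shows the grinder square on the board with its ear down (top 238,145). The bar lies across the fulcrum with its handle on the worktop (95,300) and its tip short of the ear (232,183).

```bash
python3 -c "
from bench import ctrl
print(ctrl.hand_in())"
```

```text
the job is handed in; nothing more can be done
None
```

The job is handed in at 27 s: the grinder's front ear measures fully down, with its hole within about 1 mm of the stud's centre. The bar is drawn out, laid across the fulcrum where it started, and released.

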